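# Post a used vial into a pedal-lid glass-waste bin

## Robot

A 6-joint arm with a two-finger parallel gripper is mounted at the origin on a cart in front of the work surface, level with it; the furniture and walls round the work are solid. World frame = base frame: x ahead of the robot, y to its left, z up, the work surface at z = 0. Lengths are in m, angles in rad, forces in N, time in s.
With the tool pointing down it reaches from about 0.35 to 0.975 m from the base axis. Payload 4.9 kg.
Tool frame: the origin (TCP) lies between the finger pads; the fingertips stand 8 mm ahead of it and the grasp point (between the pads) lies 11 mm behind it; z points along the fingers, y is the direction in which the jaws open and shut (so a half turn about z gives the same grasp; the last joint's range is limited). The gripper opens to 85 mm and grips with 20 to 120 N. Pads are 22 mm wide; open, the fingers measure 114 mm over their backs; the gripper's body (76 mm by 85 mm) begins 54 mm behind the grasp point. The pads swing forward as they close: fully open they stand 13 mm farther back than shut.
Start: joints at [1.096, 0.053, 1.613, -0, 1.476, -0.119], TCP at [0.218, 0.586, 0.213] pointing down, gripper open.
Joint ranges: [-3.01, 3.01], [-1.01, 2.22], [0.06, 2.58], [-1.02, 4.17], [0.09, 2.62], [-3.14, 3.14]. Speed limits (rad/s): [2.57, 2.57, 3.14, 3.14, 3.14, 3.14].

## Interface

Orientations are given as a rotation vector (axis times angle).
In Python, from station import ctrl gives the robot as it stands. The module is installed in compiled form; this text tells all that it offers.
- The arm moves only by the shell command python3 -m creep 'ROWS' [FORCE]. ROWS is JSON, a list of rows, each an object with "hand": the opening, from 0 (shut) to 1 (fully open); "translation": the shift along the tool's x, y, z in cm, a list of three; "delta_rot": the turn, a rotation vector about the tool's x, y, z in degrees, a list of three. A call has 1 to 8 rows; each row shifts and turns the commanded pose from where the row before left it, along the tool's axes as they then stand; what a row does not reach is not made up. A row lasts 1/8 s, in which the tool goes at most 62.5 mm and 10.7 degrees, less where a joint would pass 70% of its speed; a pose out of reach is approached as far as the arm can. A call with a gripper value outside its range is refused whole. The fingers move at their own pace and stop on an object; FORCE is the grip in N (left out, the last holds). Time passes only in rows, so rows that do not move let the fingers close. It gives the time, the measured TCP pose, the force and the opening at its end, in the units of the state.
- ctrl.get_obs(): the state, without advancing time (a new reading comes with each control period).
- ctrl.get_image(name): name is "scene" or "top"; returns (picture, depth): 420x560x3 uint8, red, green, blue; 420x560 float32, m along the optical axis (not along the pixel's ray), 0 where there is no reading.
- ctrl.calibration(name): a dict with "fx", "fy", "cx", "cy" (pixels), "T" (4x4, takes a point from camera to world coordinates). Camera axes: x right, y up, looking along -z (the intrinsics and any distortion apply to the point x, -y, -z); pixel columns grow to the right and rows downward; lengths in m; the calibration is good to about 2 mm. A picture is of the moment at which its call begins. calibration takes no time and is no camera call.
- ctrl.finish_job(): hands the job in, once; it reports no verdict.
The state is a dict: "t": time; "q": joint angles; "dq": joint speeds; "effort": joint torques, N m; "tool_pos": TCP position; "tool_rot": TCP orientation; "contact_force": force on the tool from outside, world axes, zero at the start; "wrist_torque": the same for the moment, N m; "opening": finger opening in m.
Only numpy, scipy, OpenCV 4.12 (cv2) and the standard library are available. Lean on these libraries where they do the work, as an engineer would, in place of code of your own. Each camera call takes 0.05 s, during which the arm holds its last target.

## Task

Throw away the empty vial that lies on its side: lay it crosswise on the bin's sloping chute, so that it can roll and comes to rest against the shut lid, and let go. Then press the bin's pedal all the way down to its stop, without bearing hard on it, and hold it there a moment so that the lid rises fully and the vial rolls in; ease the pedal back up under control so that the lid does not slam, and leave the bin shut. Leave the other things where they are.

Things in the scene. Friction and masses are not known exactly. Their poses are not given: they have to be found in the camera images.
- bin: Grey glass-waste bin fixed to the bench. Origin on the bench below its mouth (the box wall at the foot of the chute), z up. Box walls 72 mm high, inside x = -46 to +46, y = -2 to -119 mm, floor 6 mm high. Steel lid, shut: top 115 mm high, over x = -52 to +52, y = -130 to +4 mm; its front skirt (face at y = +4) shuts the foot of the chute. Chute towards +y, pedal towards -x.
- chute_spot (a point): Point on the floor of the open aluminium chute, mid-width, 66 mm from the mouth along the bin's y, 95 mm above the bench. The floor rises at 18 degrees towards +y, from 74 to 113 mm high over 122 mm; 78 mm wide inside; rims 14 mm above it at the sides and outer end. A vial let down here with its length along the bin's x rolls to the lid's skirt, its centre then about 15 mm from the mouth.
- bin_floor (a point): Centre of the floor inside the box.
- pedal_pad (a point): Top middle of the pedal's black rubber pad (40 mm along bin x, 52 mm along y), released, at the middle height setting, 63 mm above the bench. Fixed to the bin, NOT the pedal: the pad's screw has been set up to 8 mm higher or lower, so find pad and stop by touch. It pivots 115 mm behind (bin +x), goes down about 24 mm to a firm stop and springs up fast if let go suddenly.
- lid (a joint): Lid angle in rad, linked to the pedal: 0 shut (pedal released), about 0.95 fully raised (pedal at its stop); 0.04 rad per mm of pedal. Pedal force about 4 to 5 N at first, 7 to 8 N just above the stop; the tread is a soft cushion that gives 1 mm per 5 N, up to 6 mm, so at the stop the force climbs 4 to 5 N per mm. Over 20 N is bearing too hard. The lid hinges on the box's -y edge.
- vial_mid (a point): Middle of the empty clear-glass screw-cap vial that lies on its side on the bench: 22 mm in diameter, 46 mm long with its white cap, 15 g. The point is on the axis, 20.5 mm from the base; the z axis runs along the vial towards the cap. The only vial that is lying down; two standing vials elsewhere are not part of the job.
- flask: Bystander: conical glass flask, 64 mm wide, 99 mm high; origin under its centre.
- stopper: Bystander: black rubber stopper standing on its head, 28 mm wide, 42 mm high; origin under its centre.
- joint_adapter: Bystander: standing glass joint adapter, 33 mm wide, 108 mm high; origin under its centre.
- lying_vial: The same lying vial; origin at the centre of its base, z along its axis towards the cap.
Mind the look-alikes: they are no part of the job. What is shaped like the lying_vial but yellow is not meant.

How it is judged:
By the outcome, as a careful person would: the job done as asked, in the order asked, and still so for the second after the job is handed in, with the robot touching nothing.
It also fails if it takes over 59 s, if anything falls off the work surface, if the arm or the gripper's body presses on something with over 40 N, if the wrist force passes 120 N, or if a joint passes its speed limit or range.

## Working session

There is one attempt and no reset: what is moved stays moved. The work goes in short steps, Python scripts to look and compute and a shell command to move; the robot and the scene stay as the last step left them, time stands still between calls to the robot, and variables do not carry over. Pictures are saved under pics/ and viewed, and the job is handed in when it is done.

```bash
mkdir -p pics; ls; python3 - <<'E'
from station import ctrl
import cv2,numpy as np
o=ctrl.get_obs(); print({k:np.round(v,4).tolist() for k,v in o.items()})
for n in("scene","top"):
    im,d=ctrl.get_image(n); c=ctrl.calibration(n); np.savez(f"{n}0.npz",im=im,d=d)
    print(n,{k:np.round(v,4).tolist() if not isinstance(v,str) else v for k,v in c.items()},(d==0).mean())
    cv2.imwrite(f"pics/{n}0.png",im[:,:,::-1])
E
```

```text
pics
{'t': 0.0, 'q': [1.096, 0.0533, 1.6143, 0.0, 1.4759, -0.119], 'dq': [0.0004, 0.0007, 0.0, 0.0005, 0.0013, 0.0005], 'effort': [0.0005, -39.3712, -37.0166, -0.0001, 0.0073, -0.0], 'tool_pos': [0.2174, 0.5853, 0.212], 'tool_rot': [-0.5559, -3.0914, 0.003], 'contact_force': [0.5105, 1.0363, -0.7573], 'wrist_torque': [0.022, -0.0141, 0.0472], 'opening': 0.0855}
scene {'fx': 528.8093, 'fy': 528.8093, 'cx': 284.6907, 'cy': 209.5525, 'T': [[0.8357, 0.384, -0.3927, -0.0212], [-0.5492, 0.5879, -0.5939, -0.4523], [0.0028, 0.712, 0.7022, 0.9661], [0.0, 0.0, 0.0, 1.0]]} 0.003792517006802721
top {'fx': 544.5418, 'fy': 544.5418, 'cx': 272.1737, 'cy': 207.8022, 'T': [[-0.4279, 0.8736, -0.2318, 0.2183], [-0.9038, -0.4153, 0.103, 0.4279], [-0.0063, 0.2536, 0.9673, 1.1771], [0.0, 0.0, 0.0, 1.0]]} 0.003835034013605442
```

View pics/scene0.png

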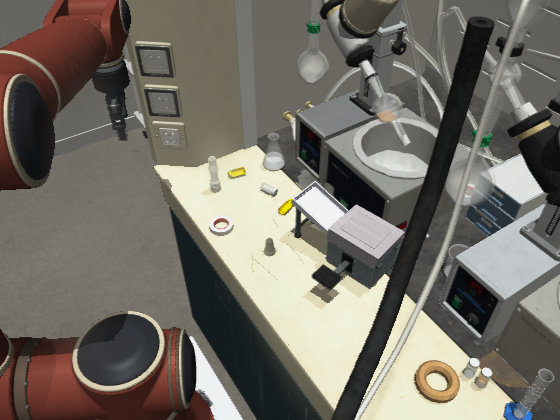

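View pics/top0.png

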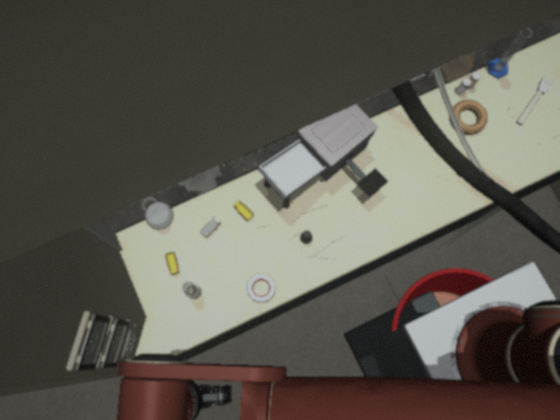

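The scene view shows the clear lying vial at about (268,188), yellow look-alikes at (237,173) and (286,207), and the bin at (365,240) with its pedal at (325,276). In the top view the vial is at (210,227) and the pad at (372,182). I'll zoom in next.

```bash
python3 - <<'E'
import cv2,numpy as np
a=np.load("scene0.npz")['im'][:,:,::-1]; b=np.load("top0.npz")['im'][:,:,::-1]
cv2.imwrite("pics/s_crop.png",cv2.resize(a[140:300,220:420],None,fx=4,fy=3.75,interpolation=cv2.INTER_CUBIC)[:600])
cv2.imwrite("pics/t_crop.png",cv2.resize(b[100:250,190:390],None,fx=4,fy=4,interpolation=cv2.INTER_CUBIC))
cv2.imwrite("pics/v_crop.png",np.hstack([cv2.resize(a[165:210,245:295],(400,360),interpolation=cv2.INTER_CUBIC),cv2.resize(b[205:250,185:235],(400,360),interpolation=cv2.INTER_CUBIC)]))
E
```

```text
(no output)
```

View pics/s_crop.png

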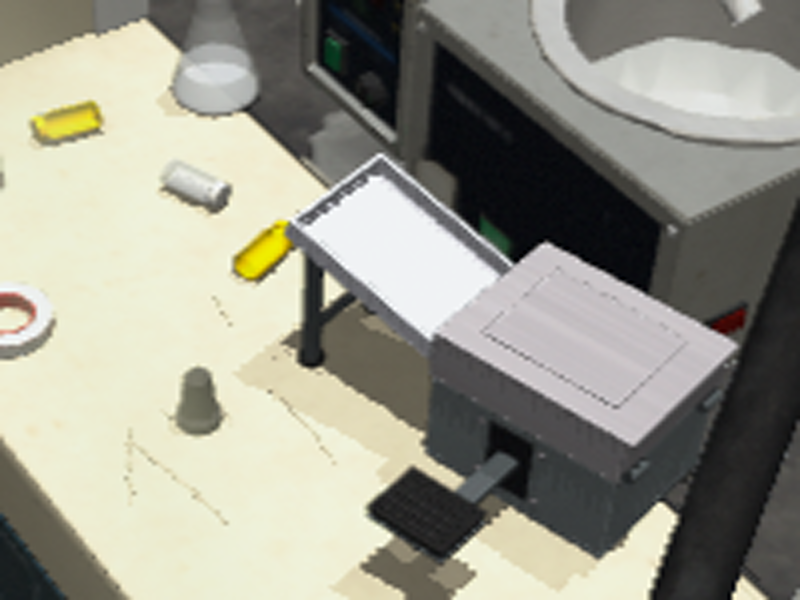

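View pics/t_crop.png

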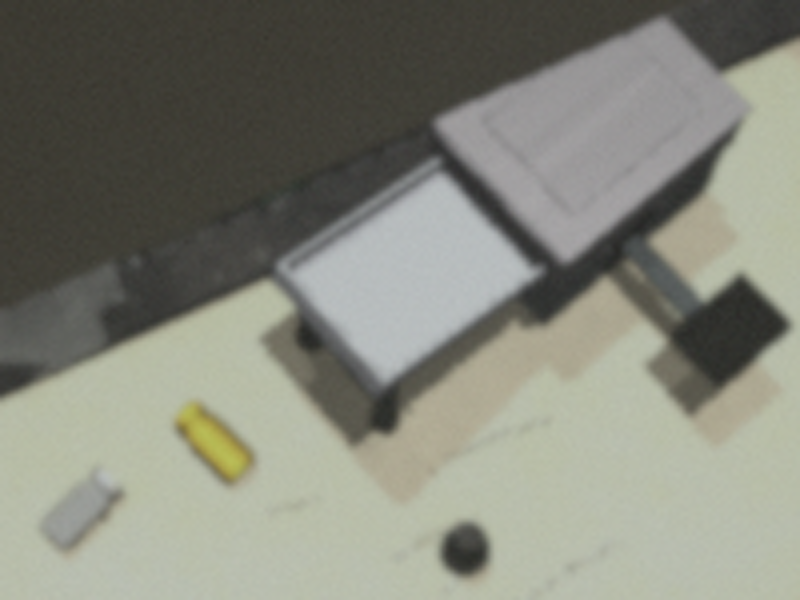

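View pics/v_crop.png

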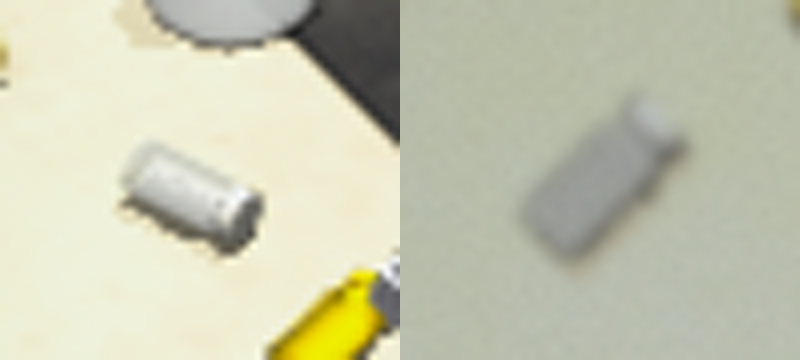

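```bash
cat > h.py <<'E'
import numpy as np,cv2
from station import ctrl
C={n:ctrl.calibration(n) for n in("scene","top")}
def ray(n,u,v):
    c=C[n];T=np.array(c["T"]);d=T[:3,:3]@np.array([(u-c["cx"])/c["fx"],-(v-c["cy"])/c["fy"],-1.])
    return T[:3,3],d
def onz(n,u,v,z):
    o,d=ray(n,u,v);return o+d*(z-o[2])/d[2]
def two(p,q):
    o1,d1=ray("scene",*p);o2,d2=ray("top",*q)
    A=np.stack([d1,-d2],1);s=np.linalg.lstsq(A,o2-o1,rcond=None)[0]
    a=o1+d1*s[0];b=o2+d2*s[1];return (a+b)/2,np.linalg.norm(a-b)*1e3
def dep(n,u,v,d):
    o,r=ray(n,u,v);return o+r*d
E
python3 - <<'E'
from h import *
S=lambda x,y:(220+x/4-.375,140+y/3.75-.37); T=lambda x,y:(190+x/4-.375,100+y/4-.375)
L=[((435,338),(565,262)),((545,242),(437,122)),((738,345),(665,17)),((632,443),(748,105))]
names=["front-left(-x+y)","front +x","back +x","back -x"]
for (s,t),n in zip(L,names):
    p,e=two(S(*s),T(*t)); print(n,(p*1e3).round(1),round(e,1),(onz("scene",*S(*s),.115)*1e3).round(1),(onz("top",*T(*t),.115)*1e3).round(1))
P=[((412,467),(672,338)),((490,512),(742,276)),((440,556),(790,325)),((370,511),(720,387))]
for s,t in P:
    p,e=two(S(*s),T(*t)); print("pad",(p*1e3).round(1),round(e,1))
ds=np.load("scene0.npz")['d'];dt=np.load("top0.npz")['d']
# vial masks
for n,(x0,x1,y0,y1) in {"scene":(255,283,178,200),"top":(196,226,214,240)}.items():
    im=np.load(n+"0.npz")['im'];d=np.load(n+"0.npz")['d']
    pts=[]
    for v in range(y0,y1):
        for u in range(x0,x1):
            w=dep(n,u,v,d[v,u])
            if .004<w[2]<.03: pts.append([u,v,*w])
    pts=np.array(pts); print(n,len(pts)); 
    if len(pts): print(pts.mean(0).round(4), pts.min(0).round(3),pts.max(0).round(3))
    np.set_printoptions(linewidth=250)
E
```

```text
front-left(-x+y) [504.2 165.7 109.5] 0.4 [500.6 161.7 115. ] [502.9 166.9 115. ]
front +x [601.5 192.1 115.2] 1.7 [602.6 192.2 115. ] [600.7 192.4 115. ]
back +x [608.7  56.7 132.3] 25.4 [636.8  66.  115. ] [602.5  57.1 115. ]
back -x [539.4  40.8 114.3] 0.0 [538.9  40.4 115. ] [539.2  41.1 115. ]
pad [455.9 121.6  65.3] 4.9
pad [470.8  71.5  65.7] 5.4
pad [433.3  61.9  63.8] 0.1
pad [420.9 110.4  60.8] 3.1
scene 186
[2.684677e+02 1.883280e+02 5.188000e-01 4.434000e-01 1.490000e-02] [2.55e+02 1.78e+02 4.81e-01 3.98e-01 4.00e-03] [2.82e+02 1.99e+02 5.70e-01 5.02e-01 2.70e-02]
top 264
[2.102614e+02 2.264848e+02 5.163000e-01 4.446000e-01 1.670000e-02] [1.96e+02 2.14e+02 4.85e-01 4.09e-01 4.00e-03] [2.25e+02 2.39e+02 5.58e-01 4.84e-01 2.80e-02]
```

```bash
python3 - <<'E'
from h import *
np.set_printoptions(suppress=True)
S=lambda x,y:(245+x/8-.44,165+y/8-.44); T=lambda x,y:(185+(x-400)/8-.44,205+y/8-.44)
b,e1=two(S(140,168),T(545,233)); c,e2=two(S(240,218),T(656,120))
print("base",b*1e3,e1,"cap",c*1e3,e2, "len",np.linalg.norm(c-b)*1e3,"yaw",np.degrees(np.arctan2(*(c-b)[1::-1])))
im=np.load("top0.npz")['im'];hsv=cv2.cvtColor(im,cv2.COLOR_RGB2HSV)
x0,y0=190,205;r=hsv[y0:250,x0:232];print(np.median(r.reshape(-1,3),0))
m=(r[:,:,1]<25).astype(np.uint8);m=cv2.morphologyEx(m,cv2.MORPH_OPEN,np.ones((3,3),np.uint8))
cs,_=cv2.findContours(m,0,2);k=max(cs,key=cv2.contourArea);rc=cv2.minAreaRect(k);print(cv2.contourArea(k),rc)
bx=cv2.boxPoints(rc)+[x0,y0];W=np.array([onz("top",*p,.011) for p in bx]);print((W*1e3).round(1),W.mean(0)*1e3)
for i in range(4):
    d=W[(i+1)%4]-W[i];print(np.linalg.norm(d)*1e3,np.degrees(np.arctan2(d[1],d[0])))
im=np.load("scene0.npz")['im'];d=np.load("scene0.npz")['d']
# bin orientation from depth: lid top points
for n in("scene","top"):
    d=np.load(n+"0.npz")['d'];v,u=np.mgrid[:420,:560];c=C[n];T=np.array(c["T"])
    P=np.stack([(u-c["cx"])/c["fx"]*d,-(v-c["cy"])/c["fy"]*d,-d],-1)@T[:3,:3].T+T[:3,3]
    mm=(P[...,2]>.108)&(P[...,2]<.122)&(P[...,0]>.45)&(P[...,0]<.68)&(P[...,1]>.0)&(P[...,1]<.19)&(d>0)
    rc=cv2.minAreaRect((P[mm][:,:2]*1e3).astype(np.float32));print(n,"lid",mm.sum(),rc,np.median(P[mm][:,2]))
    mm=(P[...,2]>.05)&(P[...,2]<.075)&(P[...,0]>.40)&(P[...,0]<.48)&(P[...,1]>.04)&(P[...,1]<.14)&(d>0)
    rc=cv2.minAreaRect((P[mm][:,:2]*1e3).astype(np.float32));print(n,"pad",mm.sum(),rc,np.median(P[mm],0), P[mm].mean(0))
    # chute points
    yh=np.array([-np.sin(np.radians(16)),np.cos(np.radians(16))]);R=np.array([[yh[1],-yh[0]],yh]) # rows x,y
    q=(P[...,:2]-[.5525,.175])@R.T
    mm=(q[...,1]>.01)&(q[...,1]<.16)&(abs(q[...,0])<.06)&(P[...,2]>.06)&(P[...,2]<.15)&(d>0)
    print(n,"chute x range",np.percentile(q[mm][:,0],[1,50,99])*1e3,"y",np.percentile(q[mm][:,1],[1,99])*1e3)
    mm&=abs(q[...,0])<.03
    mm&=(q[...,1]>.03)&(q[...,1]<.1)
    print("slope/z@66",np.degrees(np.arctan(np.polyfit(q[mm][:,1]-.066,P[mm][:,2],1)[0])),np.polyfit(q[mm][:,1]-.066,P[mm][:,2],1)[1])
E
```

```text
base [511.14725419 465.78871992  11.14785131] 2.307460731569702 cap [526.30779303 425.70298725  11.86600999] 0.9215790521127374 len 42.862846997125466 yaw -69.2832385224318
[ 38.  25. 189.]
694.0 ((23.5, 28.0), (32.0, 35.0), 90.0)
[[550.9 464.5  11. ]
 [517.7 394.7  11. ]
 [452.5 424.1  11. ]
 [485.1 492.8  11. ]] [501.54429533 444.0268707   11.        ]
77.25224736386807 -115.42161214241482
71.54534713540143 155.76519404276294
76.08378045542902 64.60047355841672
71.60839028459303 -23.300525143372926
scene lid 2338 ((594.9783935546875, 123.60693359375), (162.45904541015625, 136.01907348632812), 16.066089630126953) 0.1163618663688708
scene pad 431 ((444.4919128417969, 90.7060546875), (42.740272521972656, 54.32367706298828), 15.007500648498535) [0.44232404 0.08765257 0.06779788] [0.4430161  0.08837842 0.06704562]
scene chute x range [-41.59619272   2.6347498   43.85847153] y [ 19.21895012 120.66051155]
slope/z@66 17.51109546053833 0.09573662633427467
top lid 2531 ((568.229736328125, 116.67029571533203), (103.21981811523438, 135.85658264160156), 15.445730209350586) 0.11641423297658737
top pad 469 ((452.2448425292969, 93.39089965820312), (55.66371154785156, 53.31210708618164), 13.888997077941895) [0.44359182 0.0925362  0.06789513] [0.44398959 0.09251213 0.067494  ]
top chute x range [-40.61347446   2.49362633  42.53549781] y [ 11.07933119 124.19512242]
slope/z@66 18.065178223143402 0.0954886019990744
```

```bash
cat > st.py <<'E'
from h import *
from scipy.spatial.transform import Rotation as Ro
np.set_printoptions(suppress=True,precision=4)
def st():
    o=ctrl.get_obs();R=Ro.from_rotvec(o["tool_rot"]).as_matrix();return o,np.array(o["tool_pos"]),R
TH=np.radians(15.7);bo=np.array([.552,.176,0]);xb=np.array([np.cos(TH),np.sin(TH),0]);yb=np.array([-np.sin(TH),np.cos(TH),0])
B=lambda x,y,z:bo+xb*x+yb*y+np.array([0,0,z])
E
python3 - <<'E'
from st import *
o,p,R=st();print(o["t"],p,"\n",R)
for n,u,v,nm in(("top",243,211,"yel"),("top",172,263,"yel2"),("top",192,291,"adapter"),("top",159,217,"flask"),("scene",237,173,"yel2"),("scene",273,166,"flaskbase")):
    print(nm,onz(n,u,v,.012)[:2])
g=np.array([.5185,.4465,.0]);yaw=np.radians(20.7)
for s in(0,np.pi):
    ty=np.array([np.cos(yaw+s),np.sin(yaw+s),0]);tz=np.array([0,0,-1.]);tx=np.cross(ty,tz)
    D=R.T@np.stack([tx,ty,tz],1);print("turn",np.degrees(Ro.from_matrix(D).as_rotvec()))
print("shift to hover z.12 (cur tool axes, cm)",R.T@(g+[0,0,.12]-p)*100)
E
```

```text
0.1 [0.2174 0.5853 0.2121] 
 [[-0.9374  0.3484 -0.0008]
 [ 0.3484  0.9374 -0.0017]
 [ 0.0002 -0.0019 -1.    ]]
yel [0.5185 0.3652]
yel2 [0.479  0.5517]
adapter [0.4052 0.5363]
flask [0.5856 0.5382]
yel2 [0.4811 0.5468]
flaskbase [0.5804 0.5179]
turn [-0.1053  0.0365 48.9128]
turn [  -0.0445   -0.1283 -131.0872]
shift to hover z.12 (cur tool axes, cm) [-33.0567  -2.5061   9.2047]
```

```bash
python3 -m creep '[{"hand":0.65,"translation":[-4.1,-0.3,0],"delta_rot":[0,0,0]},{"hand":0.65,"translation":[-4.1,-0.3,0],"delta_rot":[0,0,0]},{"hand":0.65,"translation":[-4.1,-0.3,0],"delta_rot":[0,0,0]},{"hand":0.65,"translation":[-4.1,-0.3,0],"delta_rot":[0,0,0]},{"hand":0.65,"translation":[-4.1,-0.3,0],"delta_rot":[0,0,0]},{"hand":0.65,"translation":[-4.1,-0.3,0],"delta_rot":[0,0,0]},{"hand":0.65,"translation":[-4.1,-0.3,0],"delta_rot":[0,0,0]},{"hand":0.65,"translation":[-4.1,-0.3,0],"delta_rot":[0,0,0]}]' 20; python3 -m creep '[{"hand":0.65,"translation":[0,0,0],"delta_rot":[0,0,9.8]},{"hand":0.65,"translation":[0,0,0],"delta_rot":[0,0,9.8]},{"hand":0.65,"translation":[0,0,0],"delta_rot":[0,0,9.8]},{"hand":0.65,"translation":[0,0,0],"delta_rot":[0,0,9.8]},{"hand":0.65,"translation":[0,0,0],"delta_rot":[0,0,9.7]},{"hand":0.65,"translation":[0,0,0],"delta_rot":[0,0,0]}]'
python3 - <<'E'
from st import *
o,p,R=st();print(o["t"],p,"\n",R,o["q"],o["opening"])
print(R.T@(np.array([.5185,.4465,.10])-p)*100)
for n in("scene","top"):
    im,d=ctrl.get_image(n);np.savez(n+"1.npz",im=im,d=d)
    cv2.imwrite("pics/%s1.png"%n,cv2.resize(im[140:300,190:390,::-1] if n=="scene" else im[150:310,150:350,::-1],(750,600),interpolation=cv2.INTER_CUBIC))
E
```

```text
t: 1.1
tool_pos: [0.5177, 0.4482, 0.2124]
tool_rot: [-0.556, -3.091, 0.001]
contact_force: [-0.3, 0.0, 0.1]
opening: 0.0555
t: 1.85
tool_pos: [0.5165, 0.4489, 0.2125]
tool_rot: [-1.783, -2.586, 0.002]
contact_force: [-0.3, -0.3, -0.1]
opening: 0.0554
1.85 [0.5165 0.4489 0.2125] 
 [[-0.3556  0.9346 -0.0009]
 [ 0.9346  0.3556 -0.0007]
 [-0.0003 -0.0011 -1.    ]] [ 0.6068  0.1909  1.4639 -0.      1.4879  0.2433] 0.055385586836912505
[-0.2902  0.1129 11.2472]
```

View pics/scene1.png

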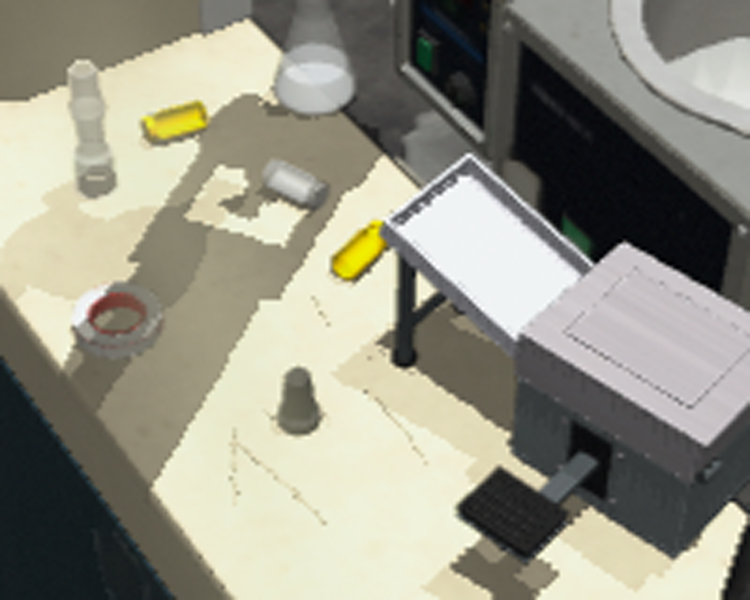

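View pics/top1.png

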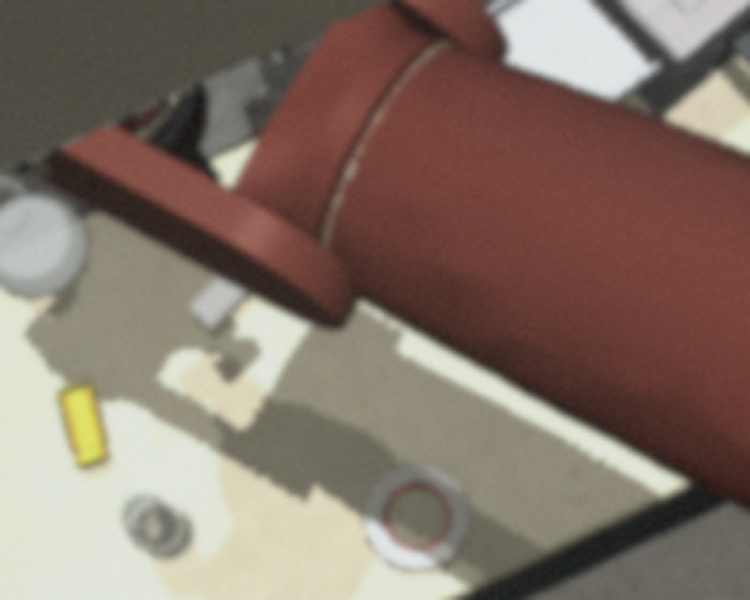

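```bash
python3 - <<'E'
from st import *
cv2.imwrite("pics/scene1full.png",np.load("scene1.npz")['im'][:,:,::-1])
for n in C:
    T=np.linalg.inv(C[n]["T"])
    for P in([.5165,.4489,.2125],[.5185,.4465,.011]):
        q=T@[*P,1];print(n,C[n]["cx"]-C[n]["fx"]*q[0]/q[2],C[n]["cy"]+C[n]["fy"]*q[1]/q[2],-q[2])
E
```

```text
scene 264.8913408511225 126.73923782154765 1.275504907378244
scene 267.76752960823416 188.77804626137524 1.4163577827583227
top 195.66108151034337 203.85880344233564 1.0000297716335946
top 209.35454808983516 226.52268027187338 1.1956517776882827
```

View pics/scene1full.png

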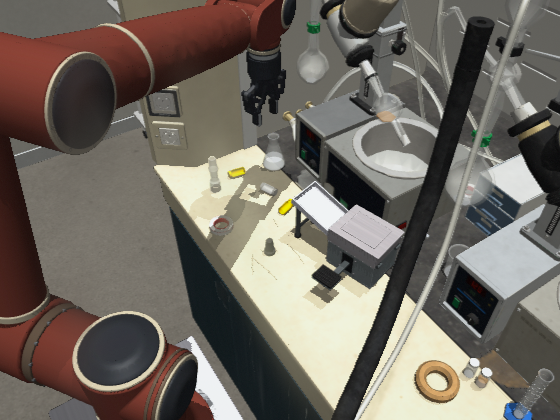

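```bash
python3 -m creep '[{"hand":0.65,"translation":[-0.3,0.1,3],"delta_rot":[0,0,0]},{"hand":0.65,"translation":[0,0,4],"delta_rot":[0,0,0]},{"hand":0.65,"translation":[0,0,4],"delta_rot":[0,0,0]},{"hand":0.65,"translation":[0,0,3],"delta_rot":[0,0,0]},{"hand":0.65,"translation":[0,0,2],"delta_rot":[0,0,0]},{"hand":0.65,"translation":[0,0,1],"delta_rot":[0,0,0]},{"hand":0.65,"translation":[0,0,0],"delta_rot":[0,0,0]}]' 20; python3 - <<'E'
from st import *
o,p,R=st()
print(R.T@(np.array([.5185,.4465,.011])-p)*100)
im,d=ctrl.get_image("scene")
cv2.imwrite("pics/s2.png",cv2.resize(im[140:220,220:320,::-1],(750,600),interpolation=cv2.INTER_CUBIC))
E
```

```text
t: 2.82
tool_pos: [0.5188, 0.4466, 0.0431]
tool_rot: [-1.785, -2.585, 0.0]
contact_force: [0.2, -0.1, 1.2]
opening: 0.0557
[-0.0014 -0.0352  3.2099]
```

View pics/s2.png

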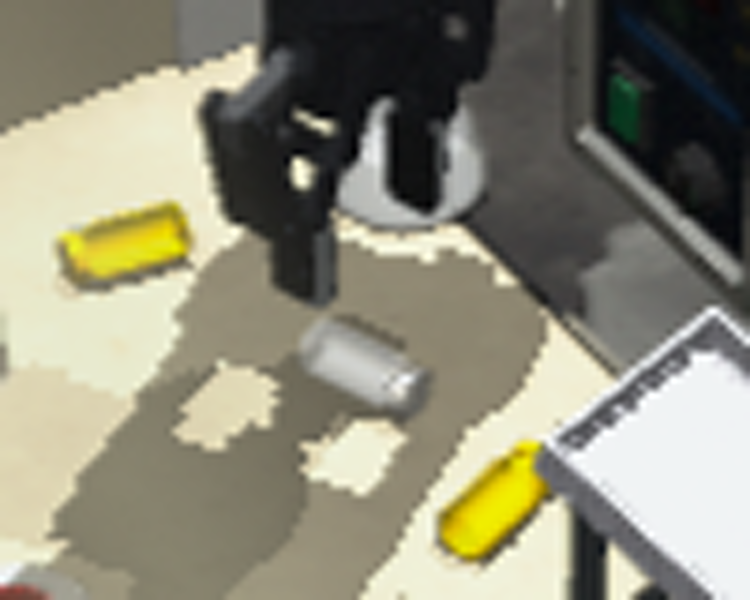

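The fingers straddle the vial, which shows at about (365,365) in the crop, and they are clear of the yellow pieces. I'll descend and grip.

```bash
python3 -m creep '[{"hand":0.65,"translation":[0,0,1.2],"delta_rot":[0,0,0]},{"hand":0.65,"translation":[0,0,1.2],"delta_rot":[0,0,0]},{"hand":0.65,"translation":[0,0,0.7],"delta_rot":[0,0,0]},{"hand":0.65,"translation":[0,0,0],"delta_rot":[0,0,0]},{"hand":0.4,"translation":[0,0,0],"delta_rot":[0,0,0]},{"hand":0.3,"translation":[0,0,0],"delta_rot":[0,0,0]},{"hand":0.2,"translation":[0,0,0],"delta_rot":[0,0,0]},{"hand":0.15,"translation":[0,0,0],"delta_rot":[0,0,0]}]' 20;  python3 -m creep '[{"hand":0.15,"translation":[0,0,0],"delta_rot":[0,0,0]},{"hand":0.15,"translation":[0,0,0],"delta_rot":[0,0,0]},{"hand":0.15,"translation":[0,0,0],"delta_rot":[0,0,0]}]' 20
```

```text
t: 3.88
tool_pos: [0.5189, 0.4467, 0.0125]
tool_rot: [1.786, 2.585, 0.001]
contact_force: [-0.6, -0.5, -0.7]
opening: 0.0127
t: 4.25
tool_pos: [0.5188, 0.4466, 0.0122]
tool_rot: [1.786, 2.585, -0.0]
contact_force: [1.0, -0.6, -0.1]
opening: 0.0127
```

```bash
python3 - <<'E'
from st import *
for n,(x,y) in {"scene":(220,140),"top":(160,180)}.items():
    im,d=ctrl.get_image(n)
    cv2.imwrite("pics/%s3.png"%n,cv2.resize(im[y:y+80,x:x+100,::-1],(750,600),interpolation=cv2.INTER_CUBIC))
E
```

```text
(no output)
```

View pics/scene3.png

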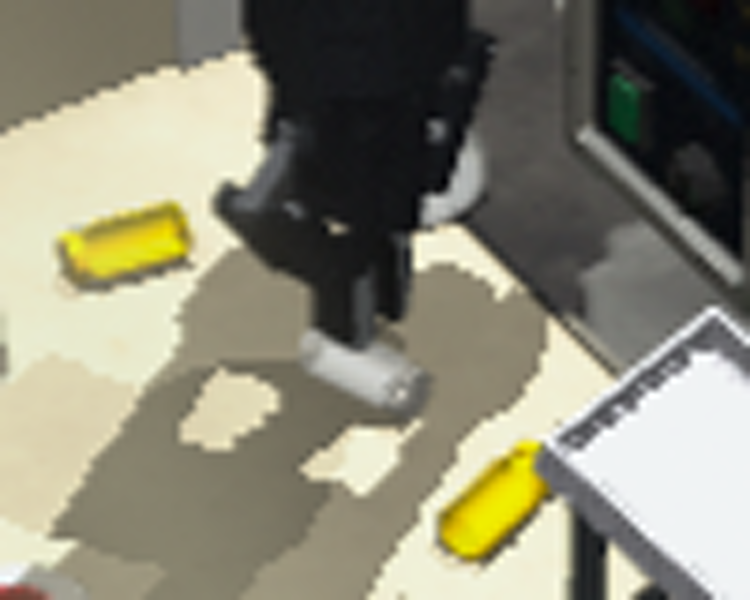

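View pics/top3.png

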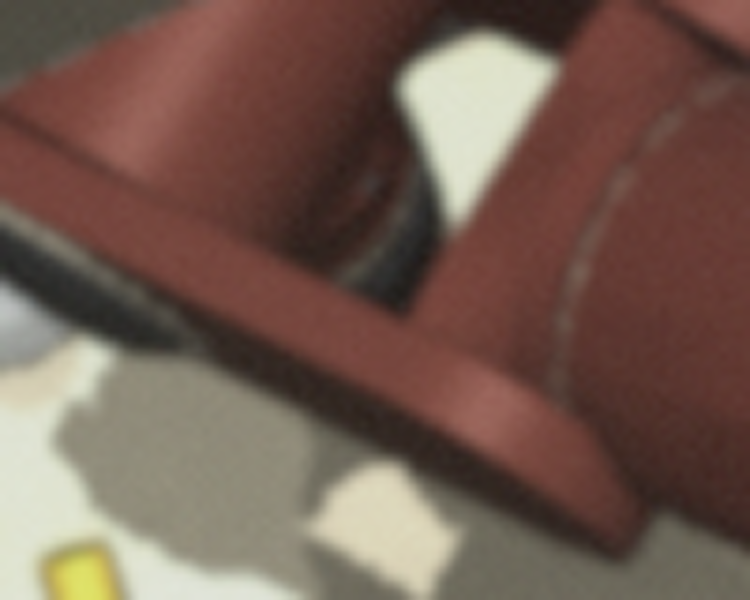

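```bash
python3 - <<'E'
from st import *
n="scene";im,d=ctrl.get_image(n);np.savez("scene3.npz",im=im,d=d)
for v in range(176,198,2):
    print(v,[(u,tuple((dep(n,u,v,d[v,u])*1e3).round().astype(int)),int(im[v,u].mean())) for u in (258,262,266,270,274)])
E
```

```text
176 [(258, (np.int64(483), np.int64(435), np.int64(82)), 67), (262, (np.int64(489), np.int64(425), np.int64(86)), 30), (266, (np.int64(504), np.int64(429), np.int64(76)), 27), (270, (np.int64(527), np.int64(447), np.int64(52)), 27), (274, (np.int64(537), np.int64(443), np.int64(50)), 50)]
178 [(258, (np.int64(524), np.int64(506), np.int64(3)), 132), (262, (np.int64(489), np.int64(424), np.int64(80)), 36), (266, (np.int64(506), np.int64(434), np.int64(64)), 25), (270, (np.int64(526), np.int64(446), np.int64(46)), 26), (274, (np.int64(535), np.int64(441), np.int64(46)), 71)]
180 [(258, (np.int64(520), np.int64(500), np.int64(2)), 133), (262, (np.int64(501), np.int64(446), np.int64(51)), 47), (266, (np.int64(507), np.int64(436), np.int64(56)), 27), (270, (np.int64(526), np.int64(447), np.int64(38)), 32), (274, (np.int64(534), np.int64(439), np.int64(40)), 95)]
182 [(258, (np.int64(519), np.int64(498), np.int64(-3)), 133), (262, (np.int64(500), np.int64(444), np.int64(47)), 47), (266, (np.int64(507), np.int64(435), np.int64(49)), 29), (270, (np.int64(545), np.int64(478), np.int64(-1)), 9
[... 1401 characters left out ...]
), 115), (270, (np.int64(515), np.int64(429), np.int64(14)), 184), (274, (np.int64(524), np.int64(424), np.int64(14)), 132)]
194 [(258, (np.int64(491), np.int64(452), np.int64(1)), 105), (262, (np.int64(501), np.int64(448), np.int64(0)), 101), (266, (np.int64(508), np.int64(439), np.int64(3)), 98), (270, (np.int64(518), np.int64(434), np.int64(2)), 108), (274, (np.int64(522), np.int64(422), np.int64(9)), 95)]
196 [(258, (np.int64(487), np.int64(446), np.int64(1)), 106), (262, (np.int64(496), np.int64(440), np.int64(1)), 102), (266, (np.int64(504), np.int64(432), np.int64(3)), 98), (270, (np.int64(513), np.int64(426), np.int64(3)), 97), (274, (np.int64(522), np.int64(422), np.int64(2)), 123)]
```

```bash
python3 - <<'E'
from st import *
n="scene";z=np.load("scene3.npz");im,d=z['im'],z['d']
v,u=np.mgrid[:420,:560];c=C[n];T=np.array(c["T"])
P=np.stack([(u-c["cx"])/c["fx"]*d,-(v-c["cy"])/c["fy"]*d,-d],-1)@T[:3,:3].T+T[:3,3]
o,p,R=st();print(o["t"],p)
q=(P-p)@R
m=(abs(q[...,0])<.05)&(abs(q[...,1])<.08)&(P[...,2]>.005)&(P[...,2]<.3)
img=np.full((600,400,3),255,np.uint8)
for a,col in zip(q[m],im[m]):
    x=int(200+a[1]*2000);y=int(560+a[2]*2000)  # z tool forward = down
    if 0<=y<600: cv2.circle(img,(x,y),2,col[::-1].tolist(),-1)
cv2.line(img,(0,560),(400,560),(0,0,255),1)
img2=np.full((600,400,3),255,np.uint8)
for a,col in zip(q[m],im[m]):
    x=int(200+a[0]*2000);y=int(560+a[2]*2000)
    if 0<=y<600: cv2.circle(img2,(x,y),2,col[::-1].tolist(),-1)
cv2.line(img2,(0,560),(400,560),(0,0,255),1)
cv2.imwrite("pics/prof.png",np.hstack([img,img2]))
E
```

```text
4.4 [0.5188 0.4466 0.0122]
```

View pics/prof.png

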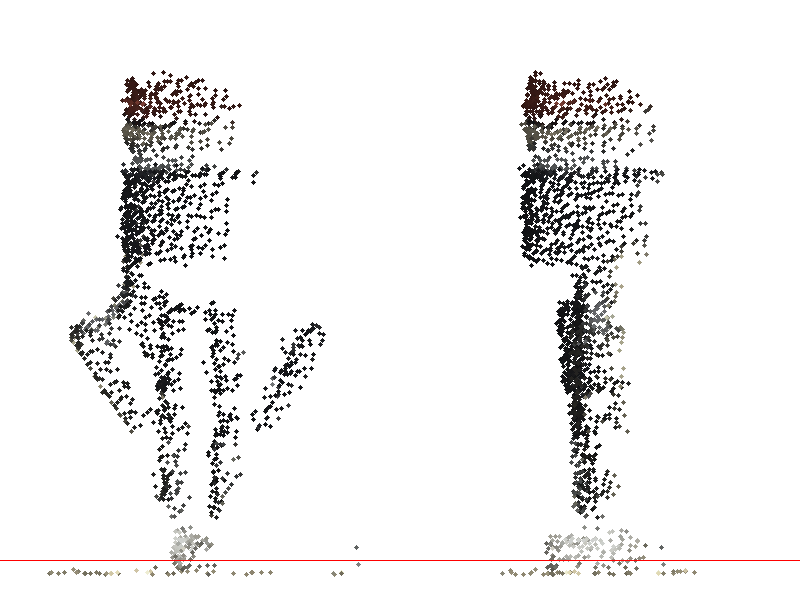

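The depth profile shows the fingertips about 21 mm above the reported TCP, just above the vial. The text puts them 8 mm ahead of it. The vial hasn't been touched. I'll reopen and descend in small steps, checking by camera and force.

```bash
cat > prof.py <<'E'
import sys
from st import *
def prof(name,n="scene"):
    im,d=ctrl.get_image(n);v,u=np.mgrid[:420,:560];c=C[n];T=np.array(c["T"])
    P=np.stack([(u-c["cx"])/c["fx"]*d,-(v-c["cy"])/c["fy"]*d,-d],-1)@T[:3,:3].T+T[:3,3]
    o,p,R=st();q=(P-p)@R
    m=(abs(q[...,0])<.06)&(abs(q[...,1])<.09)&(abs(q[...,2]+.05)<.1)&(d>0)
    A=[]
    for k in(1,0):
        img=np.full((600,400,3),255,np.uint8)
        for a,col in zip(q[m],im[m]):
            cv2.circle(img,(int(200+a[k]*2000),int(400+a[2]*2000)),2,col[::-1].tolist(),-1)
        cv2.line(img,(0,400),(400,400),(0,0,255),1);A.append(img)
    cv2.imwrite("pics/%s.png"%name,np.hstack(A));print(o["t"],p,o["contact_force"],o["opening"])
    return im,d,P
E
python3 -m creep '[{"hand":0.6,"translation":[0,0,0],"delta_rot":[0,0,0]},{"hand":0.6,"translation":[0,0,0],"delta_rot":[0,0,0]},{"hand":0.6,"translation":[0,0,0],"delta_rot":[0,0,0]},{"hand":0.6,"translation":[0,0,0.5],"delta_rot":[0,0,0]},{"hand":0.6,"translation":[0,0,0.5],"delta_rot":[0,0,0]},{"hand":0.6,"translation":[0,0,0],"delta_rot":[0,0,0]}]' 20
python3 -c "
from prof import *
im,d,P=prof('prof4')
cv2.imwrite('pics/s4.png',cv2.resize(im[140:220,220:320,::-1],(750,600),interpolation=cv2.INTER_CUBIC))"
```

```text
t: 5.15
tool_pos: [0.5182, 0.4462, 0.0011]
tool_rot: [-1.786, -2.584, 0.003]
contact_force: [0.1, -0.4, 0.5]
opening: 0.0511
5.2 [0.5184 0.4464 0.0015] [-0.1659  0.8437  0.3864] 0.0510296311820861
```

View pics/prof4.png

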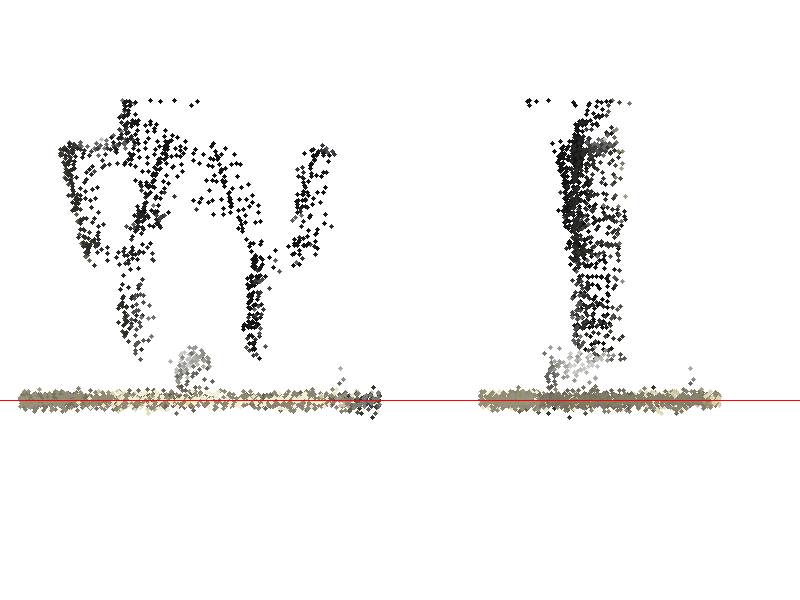

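View pics/s4.png

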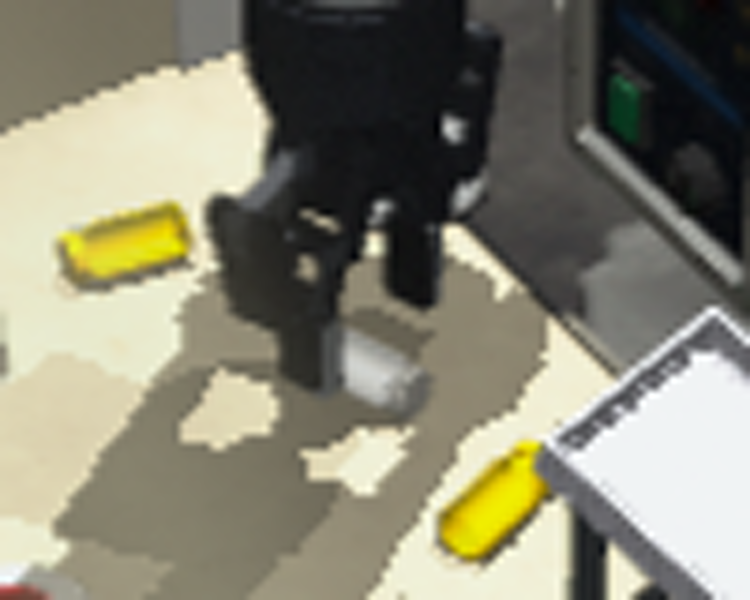

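```bash
python3 -m creep '[{"hand":0.6,"translation":[0,0,0.4],"delta_rot":[0,0,0]},{"hand":0.6,"translation":[0,0,0.4],"delta_rot":[0,0,0]},{"hand":0.6,"translation":[0,0,0.4],"delta_rot":[0,0,0]},{"hand":0.6,"translation":[0,0,0.2],"delta_rot":[0,0,0]},{"hand":0.6,"translation":[0,0,0],"delta_rot":[0,0,0]}]' 20
python3 -c "
from prof import *
im,d,P=prof('prof5')"
```

```text
t: 5.82
tool_pos: [0.5186, 0.4465, -0.0121]
tool_rot: [-1.786, -2.584, 0.001]
contact_force: [-0.2, 0.1, 0.4]
opening: 0.0513
5.875 [ 0.5188  0.4466 -0.0119] [ 0.6352 -0.2153 -0.6377] 0.051300718171688804
```

View pics/prof5.png

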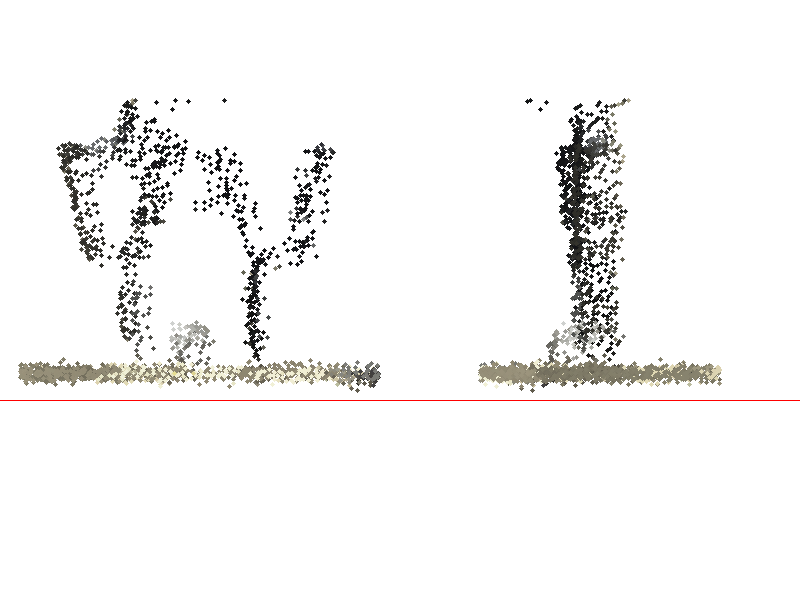

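```bash
python3 -m creep '[{"hand":0.45,"translation":[0,0,0],"delta_rot":[0,0,0]},{"hand":0.35,"translation":[0,0,0],"delta_rot":[0,0,0]},{"hand":0.28,"translation":[0,0,0],"delta_rot":[0,0,0]},{"hand":0.2,"translation":[0,0,0],"delta_rot":[0,0,0]},{"hand":0.15,"translation":[0,0,0],"delta_rot":[0,0,0]},{"hand":0.15,"translation":[0,0,0],"delta_rot":[0,0,0]},{"hand":0.15,"translation":[0,0,0],"delta_rot":[0,0,0]}]' 20
python3 -c "
from prof import *
im,d,P=prof('prof6')
cv2.imwrite('pics/s6.png',cv2.resize(im[140:220,220:320,::-1],(750,600),interpolation=cv2.INTER_CUBIC))"
```

```text
t: 6.75
tool_pos: [0.5189, 0.4467, -0.0116]
tool_rot: [1.786, 2.585, 0.0]
contact_force: [-0.7, -0.7, 1.3]
opening: 0.0209
6.8 [ 0.5189  0.4467 -0.0116] [ 0.6287 -0.287   1.4378] 0.021197101239258564
```

View pics/s6.png

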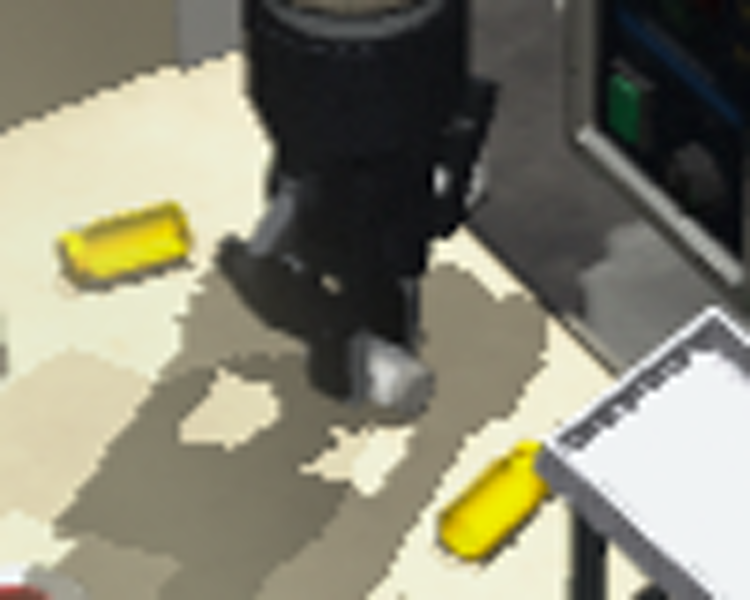

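View pics/prof6.png

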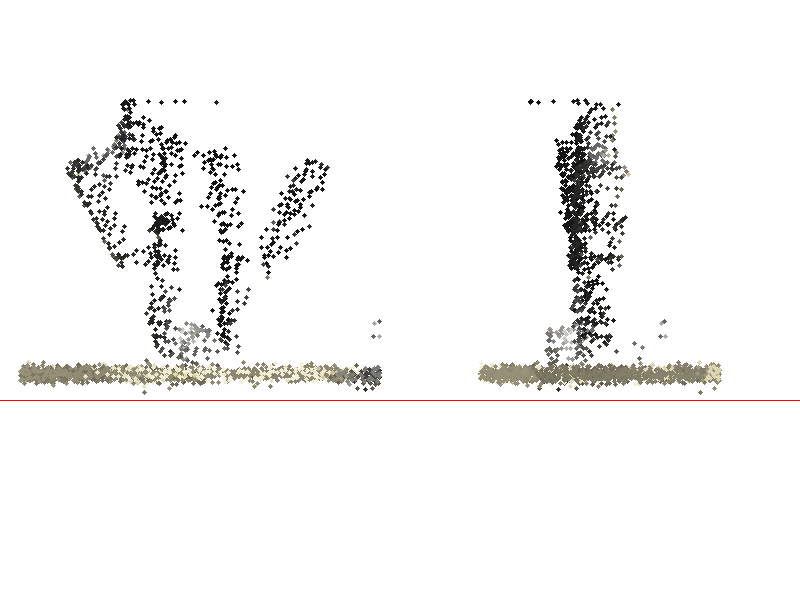

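Gripped, with the opening at 21.2 mm, about the vial's diameter. I'll lift, turn -85° about tool z, then measure.

```bash
python3 -m creep '[{"hand":0.15,"translation":[0,0,-1],"delta_rot":[0,0,0]},{"hand":0.15,"translation":[0,0,-2.5],"delta_rot":[0,0,0]},{"hand":0.15,"translation":[0,0,-3.5],"delta_rot":[0,0,0]},{"hand":0.15,"translation":[0,0,-3.5],"delta_rot":[0,0,0]},{"hand":0.15,"translation":[0,0,-3.5],"delta_rot":[0,0,0]},{"hand":0.15,"translation":[0,0,-3.5],"delta_rot":[0,0,0]},{"hand":0.15,"translation":[0,0,-2.5],"delta_rot":[0,0,0]},{"hand":0.15,"translation":[0,0,0],"delta_rot":[0,0,0]}]' 20
python3 -m creep '[{"hand":0.15,"translation":[0,0,0],"delta_rot":[0,0,-10.6]},{"hand":0.15,"translation":[0,0,0],"delta_rot":[0,0,-10.6]},{"hand":0.15,"translation":[0,0,0],"delta_rot":[0,0,-10.6]},{"hand":0.15,"translation":[0,0,0],"delta_rot":[0,0,-10.6]},{"hand":0.15,"translation":[0,0,0],"delta_rot":[0,0,-10.6]},{"hand":0.15,"translation":[0,0,0],"delta_rot":[0,0,-10.6]},{"hand":0.15,"translation":[0,0,0],"delta_rot":[0,0,-10.6]},{"hand":0.15,"translation":[0,0,0],"delta_rot":[0,0,-10.6]}]'
python3 -c "
from prof import *
im,d,P=prof('prof7')
o,p,R=st();print(R,o['q'])
cv2.imwrite('pics/s7.png',cv2.resize(im[80:200,200:350,::-1],(750,600),interpolation=cv2.INTER_CUBIC))
im,d=ctrl.get_image('top');cv2.imwrite('pics/t7.png',im[:,:,::-1])
print('to above chute',R.T@(B(0,66,0)-p)*100) if 0 else print(R.T@(B(0,.0626,.20)-p)*100)
"
```

```text
t: 7.8
tool_pos: [0.5201, 0.4476, 0.1919]
tool_rot: [1.785, 2.583, 0.009]
contact_force: [-1.1, -0.5, -0.8]
opening: 0.0209
t: 8.8
tool_pos: [0.5179, 0.4461, 0.1858]
tool_rot: [0.433, -3.109, 0.002]
contact_force: [-0.3, 0.5, -0.7]
opening: 0.0208
8.85 [0.5179 0.446  0.1859] [-0.5836 -0.8431 -0.4981] 0.02039895981890011
[[-0.9609 -0.2769 -0.0027]
 [-0.2769  0.9609 -0.0019]
 [ 0.0031 -0.0011 -1.    ]] [ 0.6022  0.2067  1.4906 -0.      1.4476 -1.2492]
[  4.1661 -20.6324  -1.3795]
```

View pics/s7.png

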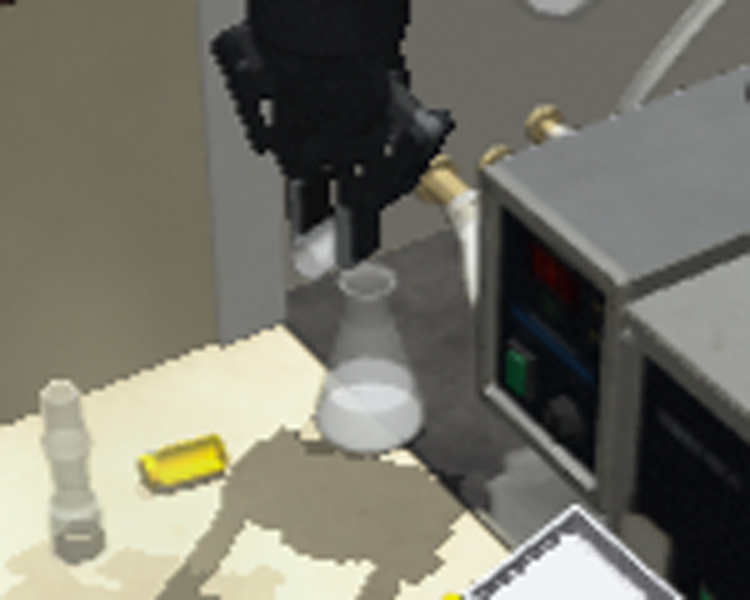

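View pics/prof7.png

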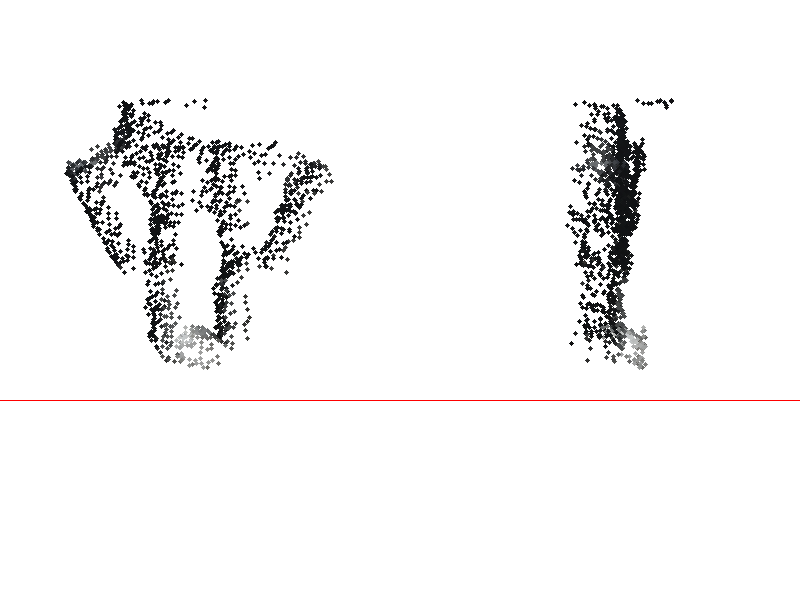

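```bash
python3 -m creep '[{"hand":0.15,"translation":[0.5,-2.0,0],"delta_rot":[0,0,0]},{"hand":0.15,"translation":[0.5,-2.7,0],"delta_rot":[0,0,0]},{"hand":0.15,"translation":[0.5,-2.7,0],"delta_rot":[0,0,0]},{"hand":0.15,"translation":[0.5,-2.7,0],"delta_rot":[0,0,0]},{"hand":0.15,"translation":[0.5,-2.7,0],"delta_rot":[0,0,0]},{"hand":0.15,"translation":[0.5,-2.7,0],"delta_rot":[0,0,0]},{"hand":0.6,"translation":[0.5,-2.6,0],"delta_rot":[0,0,0]},{"hand":0.15,"translation":[0.7,-2.5,0],"delta_rot":[0,0,0]}]' 20 --help 2>&1 | head -5; python3 -c "
from st import *
o,p,R=st();print(o['t'],p,o['opening'])"
```

```text
invalid input: not JSON, or not a number
8.9 [0.518  0.4461 0.1861] 0.020870759355492857
```

That call was refused, which was lucky, because I had also typed one wrong hand value (0.6). I'll retype it carefully.

```bash
python3 -m creep '[{"hand":0.15,"translation":[0.5,-2.0,0],"delta_rot":[0,0,0]},{"hand":0.15,"translation":[0.5,-2.7,0],"delta_rot":[0,0,0]},{"hand":0.15,"translation":[0.5,-2.7,0],"delta_rot":[0,0,0]},{"hand":0.15,"translation":[0.5,-2.7,0],"delta_rot":[0,0,0]},{"hand":0.15,"translation":[0.5,-2.7,0],"delta_rot":[0,0,0]},{"hand":0.15,"translation":[0.5,-2.7,0],"delta_rot":[0,0,0]},{"hand":0.15,"translation":[0.5,-2.6,0],"delta_rot":[0,0,0]},{"hand":0.15,"translation":[0.7,-2.5,0],"delta_rot":[0,0,0]}]' 20
python3 -m creep '[{"hand":0.15,"translation":[0,0,0],"delta_rot":[-4,0,0]},{"hand":0.15,"translation":[0,0,0],"delta_rot":[-5,0,0]},{"hand":0.15,"translation":[0,0,0],"delta_rot":[-5,0,0]},{"hand":0.15,"translation":[0,0,0],"delta_rot":[-4,0,0]},{"hand":0.15,"translation":[0,0,0],"delta_rot":[0,0,0]}]' 20
python3 - <<'E'
from prof import *
im,d,P=prof('prof8')
o,p,R=st();print(R,o['q'],o["opening"])
Rb=np.stack([xb,yb,[0,0,1]],1)
print("in bin frame:\n",Rb.T@R)
vc=p-R[:,2]*.0226-R[:,1]*.0015
print("vial c in bin",Rb.T@(vc-bo)*1e3)
n=Rb@[0,-np.sin(np.radians(18)),np.cos(np.radians(18))]
tgt=B(0,.066,.0955)+n*.011
print("shift tool cm",R.T@(tgt-vc)*100)
cv2.imwrite('pics/s8.png',cv2.resize(im[110:260,260:420,::-1],(800,600),interpolation=cv2.INTER_CUBIC))
im,d=ctrl.get_image('top');cv2.imwrite('pics/t8.png',im[:,:,::-1])
E
```

```text
t: 9.9
tool_pos: [0.533, 0.2348, 0.1876]
tool_rot: [0.419, -3.113, 0.001]
contact_force: [0.7, -0.7, -1.4]
opening: 0.0208
t: 10.52
tool_pos: [0.5331, 0.235, 0.1872]
tool_rot: [0.406, -3.034, -0.479]
contact_force: [-0.1, -0.1, 0.3]
opening: 0.0205
10.575 [0.5331 0.2357 0.1876] [1.2641 1.1313 0.2813] 0.02079616334879938
[[-0.9643 -0.2514 -0.0828]
 [-0.2647  0.9176  0.2966]
 [ 0.0014  0.308  -0.9514]] [ 0.1294 -0.0332  1.7671  0.3118  1.4594 -1.7521] 0.02079616334879938
in bin frame:
 [[-1.      0.0062  0.0005]
 [ 0.0061  0.9514  0.308 ]
 [ 0.0014  0.308  -0.9514]]
vial c in bin [ -2.0453  54.1874 208.619 ]
shift tool cm [-0.2137 -2.3599 10.026 ]
```

View pics/s8.png

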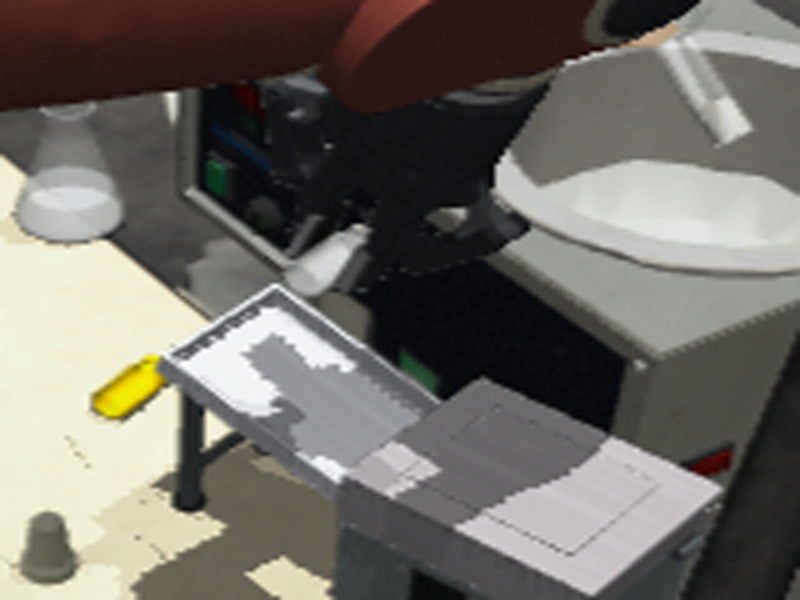

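View pics/prof8.png

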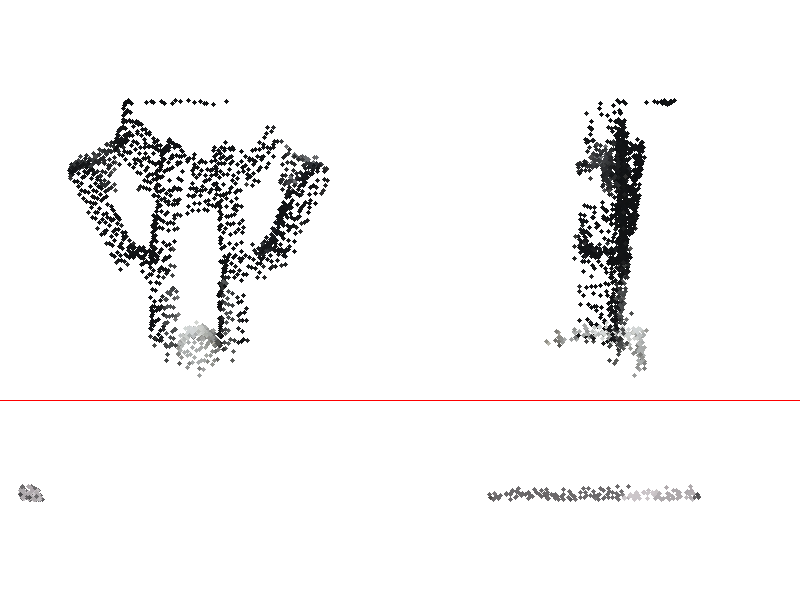

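```bash
python3 -m creep '[{"hand":0.15,"translation":[-0.1,-1.2,1],"delta_rot":[0,0,0]},{"hand":0.15,"translation":[-0.1,-1.2,1],"delta_rot":[0,0,0]},{"hand":0.15,"translation":[0,0,2],"delta_rot":[0,0,0]},{"hand":0.15,"translation":[0,0,2],"delta_rot":[0,0,0]},{"hand":0.15,"translation":[0,0,1.5],"delta_rot":[0,0,0]},{"hand":0.15,"translation":[0,0,1],"delta_rot":[0,0,0]},{"hand":0.15,"translation":[0,0,0.5],"delta_rot":[0,0,0]},{"hand":0.15,"translation":[0,0,0],"delta_rot":[0,0,0]}]' 20
python3 - <<'E'
from prof import *
im,d,P=prof('prof9')
o,p,R=st()
Rb=np.stack([xb,yb,[0,0,1]],1)
vc=p-R[:,2]*.0235-R[:,1]*.0015
print("vial c in bin",Rb.T@(vc-bo)*1e3)
n=Rb@[0,-np.sin(np.radians(18)),np.cos(np.radians(18))]
print("shift tool cm",R.T@(B(0,.066,.0955)+n*.011-vc)*100)
cv2.imwrite('pics/s9.png',cv2.resize(im[110:260,260:420,::-1],(800,600),interpolation=cv2.INTER_CUBIC))
E
```

```text
t: 11.62
tool_pos: [0.5341, 0.2424, 0.0952]
tool_rot: [0.414, -3.034, -0.48]
contact_force: [-0.4, -1.0, -1.0]
opening: 0.0209
11.675 [0.5344 0.2423 0.0957] [0.419  0.0787 0.4926] 0.02077019582385856
vial c in bin [  0.96    59.9412 117.5597]
shift tool cm [ 0.0978 -0.1056  1.1851]
```

View pics/s9.png

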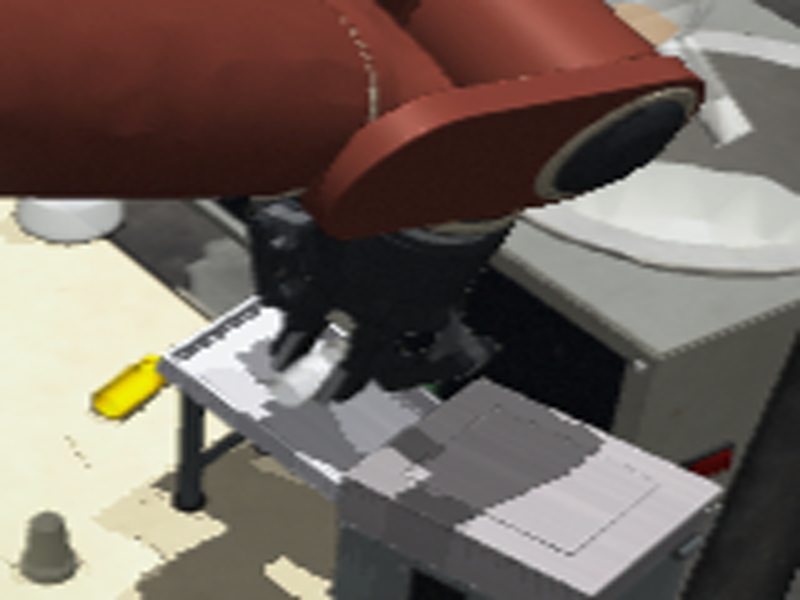

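View pics/prof9.png

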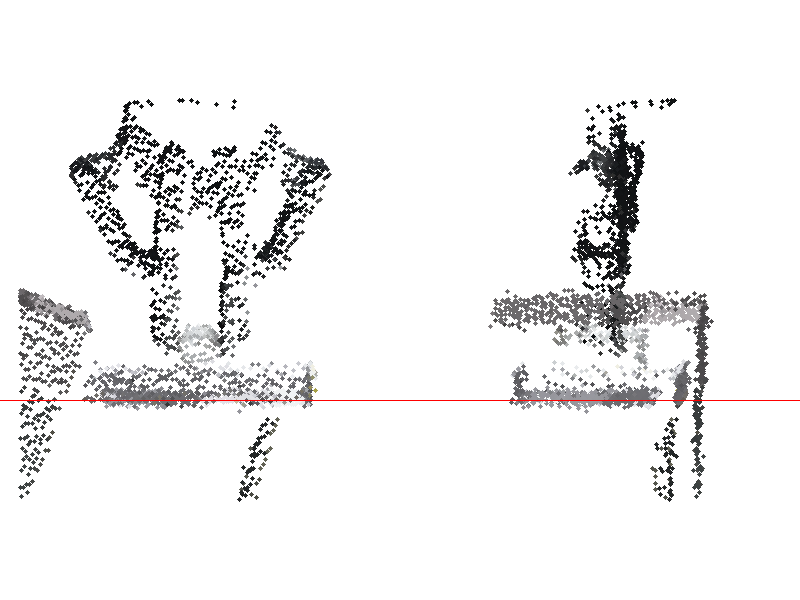

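The profile shows the chute floor parallel to the tool and about 12 mm below the vial, with the vial mid-width and crosswise. I'll descend in small steps.

```bash
python3 -m creep '[{"hand":0.15,"translation":[0,0,0.5],"delta_rot":[0,0,0]},{"hand":0.15,"translation":[0,0,0.3],"delta_rot":[0,0,0]},{"hand":0.15,"translation":[0,0,0.2],"delta_rot":[0,0,0]},{"hand":0.15,"translation":[0,0,0],"delta_rot":[0,0,0]}]' 20
python3 -c "
from prof import *
im,d,P=prof('prof10')"
```

```text
t: 12.18
tool_pos: [0.533, 0.2452, 0.0855]
tool_rot: [0.413, -3.033, -0.48]
contact_force: [-0.1, -0.0, 0.3]
opening: 0.0211
12.225 [0.5331 0.2452 0.0856] [-1.0793  0.6072  0.3929] 0.020549915752219677
```

View pics/prof10.png

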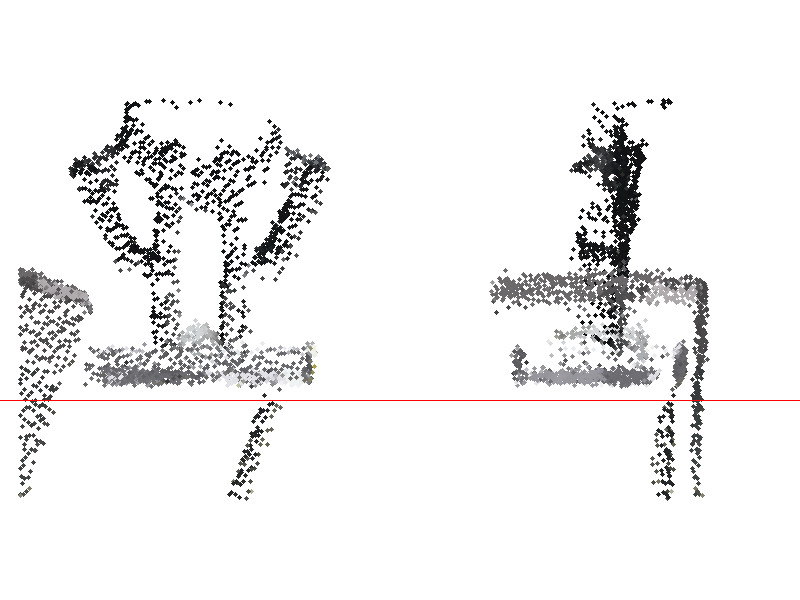

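```bash
python3 -m creep '[{"hand":0.15,"translation":[0,0,0.1],"delta_rot":[0,0,0]},{"hand":0.15,"translation":[0,0,0],"delta_rot":[0,0,0]}]' 20; python3 -m creep '[{"hand":0.15,"translation":[0,0,0.1],"delta_rot":[0,0,0]},{"hand":0.15,"translation":[0,0,0],"delta_rot":[0,0,0]}]' 20
```

```text
t: 12.48
tool_pos: [0.5331, 0.2455, 0.0847]
tool_rot: [0.413, -3.034, -0.48]
contact_force: [0.2, -0.3, -0.2]
opening: 0.0211
t: 12.72
tool_pos: [0.5332, 0.2457, 0.0843]
tool_rot: [0.414, -3.034, -0.48]
contact_force: [-1.4, -1.6, 2.7]
opening: 0.0209
```

```bash
python3 -m creep '[{"hand":0.27,"translation":[0,0,0],"delta_rot":[0,0,0]},{"hand":0.32,"translation":[0,0,0],"delta_rot":[0,0,0]},{"hand":0.38,"translation":[0,0,0],"delta_rot":[0,0,0]},{"hand":0.42,"translation":[0,0,0],"delta_rot":[0,0,0]},{"hand":0.42,"translation":[0,0,0],"delta_rot":[0,0,0]},{"hand":0.42,"translation":[0,0,0],"delta_rot":[0,0,0]}]' 20
python3 -c "
from prof import *
im,d,P=prof('prof11')
cv2.imwrite('pics/s11.png',cv2.resize(im[110:260,260:420,::-1],(800,600),interpolation=cv2.INTER_CUBIC))"
```

```text
t: 13.48
tool_pos: [0.533, 0.2458, 0.0838]
tool_rot: [0.413, -3.034, -0.481]
contact_force: [0.2, -1.3, -0.4]
opening: 0.0357
13.525 [0.533  0.2458 0.0838] [ 0.2681  0.2938 -0.1178] 0.03611542836802425
```

View pics/s11.png

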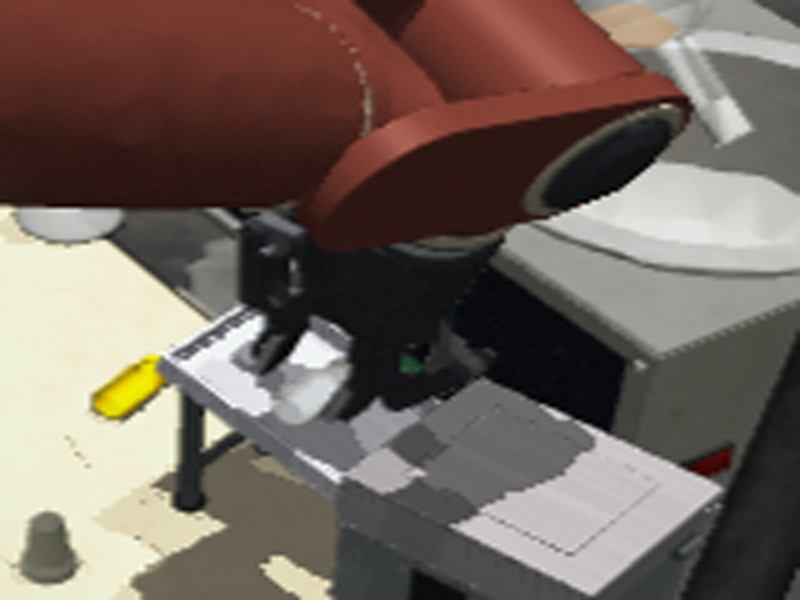

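The vial is released and rests against the lower finger at about (315,390), still crosswise. I'll lift straight off.

```bash
python3 -m creep '[{"hand":0.42,"translation":[0,0,-0.4],"delta_rot":[0,0,0]},{"hand":0.42,"translation":[0,0,-0.6],"delta_rot":[0,0,0]},{"hand":0.42,"translation":[0,0,-0.8],"delta_rot":[0,0,0]},{"hand":0.42,"translation":[0,0,-1],"delta_rot":[0,0,0]},{"hand":0.42,"translation":[0,0,-2],"delta_rot":[0,0,0]},{"hand":0.42,"translation":[0,0,-3],"delta_rot":[0,0,0]},{"hand":0.42,"translation":[0,0,-3],"delta_rot":[0,0,0]},{"hand":0.42,"translation":[0,0,-1],"delta_rot":[0,0,0]}]' 20
python3 -c "
from prof import *
im,d,P=prof('prof12')
cv2.imwrite('pics/s12.png',cv2.resize(im[110:260,260:420,::-1],(800,600),interpolation=cv2.INTER_CUBIC))"
```

```text
t: 14.52
tool_pos: [0.5445, 0.2102, 0.1997]
tool_rot: [0.414, -3.039, -0.481]
contact_force: [-0.9, 0.3, 0.4]
opening: 0.0357
14.575 [0.5445 0.2102 0.1996] [ 0.1254 -0.2972  1.0297] 0.03587864238275182
```

View pics/s12.png

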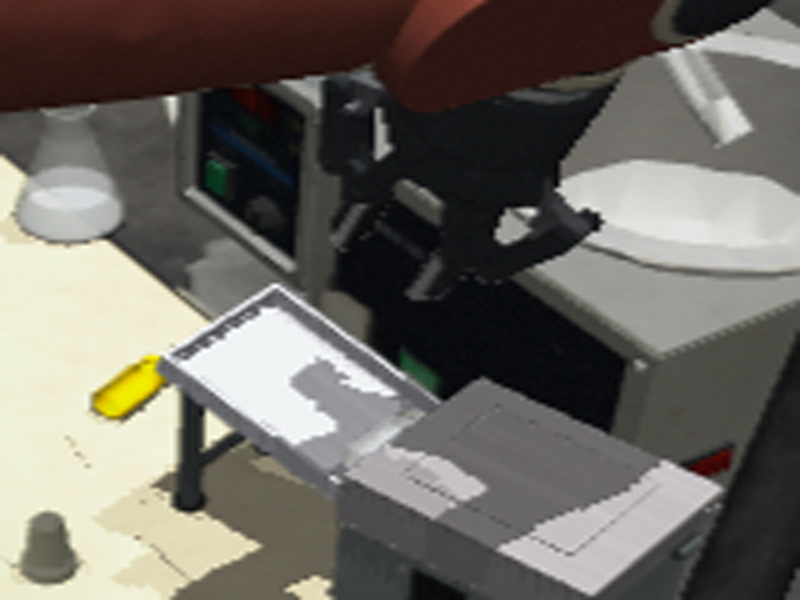

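The vial lies crosswise against the skirt at about (385,430). Next I'll check the space above the pedal for overhead obstacles and plan the move.

```bash
python3 - <<'E'
from st import *
for n in("top","scene"):
    d=np.load(n+"0.npz")['d'];v,u=np.mgrid[:420,:560];c=C[n];T=np.array(c["T"])
    P=np.stack([(u-c["cx"])/c["fx"]*d,-(v-c["cy"])/c["fy"]*d,-d],-1)@T[:3,:3].T+T[:3,3]
    for r0,r1 in((0,.1),(.1,.2),(.2,.3),(.3,.4)):
        rr=np.hypot(P[...,0]-.444,P[...,1]-.09);m=(rr>=r0)&(rr<r1)&(P[...,2]>.14)&(d>0)
        if m.sum(): print(n,r0,m.sum(),np.percentile(P[m],[0,10,50,100],axis=0).round(2).tolist())
o,p,R=st()
R0=R@Ro.from_rotvec([np.radians(18),0,0]).as_matrix();print(R0)
print("shift after untilt",R0.T@(np.array([.444,.0905,.20])-p)*100,p)
E
```

```text
top 0.1 1551 [[0.31, -0.1, 0.14], [0.31, -0.04, 0.15], [0.51, -0.0, 0.21], [0.57, 0.24, 0.95]]
top 0.2 14653 [[0.31, -0.11, 0.14], [0.31, 0.27, 0.92], [0.31, 0.32, 0.96], [0.57, 0.36, 1.02]]
top 0.3 58166 [[0.05, -0.03, 0.14], [0.14, 0.34, 0.63], [0.31, 0.42, 1.01], [0.31, 0.47, 1.07]]
scene 0.1 2888 [[0.49, -0.06, 0.14], [0.52, -0.04, 0.16], [0.58, -0.01, 0.23], [0.64, 0.15, 0.42]]
scene 0.2 10558 [[0.5, -0.14, 0.14], [0.62, -0.08, 0.17], [0.65, 0.03, 0.36], [0.74, 0.32, 0.64]]
scene 0.3 17554 [[0.05, -0.26, 0.14], [0.08, -0.16, 0.17], [0.72, -0.01, 0.37], [0.84, 0.43, 0.65]]
[[-0.9638 -0.2667  0.0052]
 [-0.2667  0.9638  0.0004]
 [-0.0051 -0.001  -1.    ]]
shift after untilt [12.8754 -8.8529 -0.0924] [0.5445 0.2102 0.1996]
```

```bash
python3 - <<'E'
from st import *
n="scene"
d=np.load(n+"0.npz")['d'];im=np.load(n+"0.npz")['im'];v,u=np.mgrid[:420,:560];c=C[n];T=np.array(c["T"])
P=np.stack([(u-c["cx"])/c["fx"]*d,-(v-c["cy"])/c["fy"]*d,-d],-1)@T[:3,:3].T+T[:3,3]
for n2 in("scene",):
  for r in range(20,420,40):
    row=[i for i in range(300,500) if im[r,i].max()<75 and d[r,i]>0 and np.hypot(*(P[r,i,:2]-[.444,.09]))<.5]
    # closest-depth dark pixel
    if row:
        i=min(row,key=lambda i:d[r,i]);print(r,i,P[r,i].round(3))
d=np.load("top0.npz")['d'];c=C["top"];T=np.array(c["T"])
P=np.stack([(u-c["cx"])/c["fx"]*d,-(v-c["cy"])/c["fy"]*d,-d],-1)@T[:3,:3].T+T[:3,3]
for (U,V) in((400,88),(415,105),(430,130),(450,150),(470,170),(500,195),(530,215),(450,110),(460,130),(340,180)): print("top",U,V,P[V,U].round(3))
E
```

```text
20 471 [0.66  0.052 0.598]
60 476 [0.658 0.022 0.543]
100 458 [0.646 0.027 0.471]
140 473 [ 0.632 -0.033  0.43 ]
180 434 [0.618 0.012 0.315]
220 423 [ 0.586 -0.011  0.246]
260 409 [ 0.538 -0.038  0.187]
300 498 [ 0.634 -0.184  0.155]
340 381 [ 0.432 -0.101  0.082]
380 359 [ 0.356 -0.133  0.057]
top 400 88 [ 0.56  -0.001  0.214]
top 415 105 [ 0.528 -0.027  0.175]
top 430 130 [ 0.48  -0.05   0.126]
top 450 150 [ 0.432 -0.084  0.086]
top 470 170 [ 0.379 -0.113  0.059]
top 500 195 [ 0.304 -0.149  0.045]
top 530 215 [ 0.239 -0.202  0.01 ]
top 450 110 [ 0.499 -0.105  0.136]
top 460 130 [ 0.461 -0.122  0.094]
top 340 180 [ 0.494  0.135 -0.003]
```

```bash
python3 -m creep '[{"hand":0.2,"translation":[0,0,0],"delta_rot":[5,0,0]},{"hand":0,"translation":[0,0,0],"delta_rot":[5,0,0]},{"hand":0,"translation":[0,0,0],"delta_rot":[5,0,0]},{"hand":0,"translation":[0,0,0],"delta_rot":[3,0,0]},{"hand":0,"translation":[1.9,-1.3,0],"delta_rot":[0,0,0]},{"hand":0,"translation":[2.5,-1.7,0],"delta_rot":[0,0,0]},{"hand":0,"translation":[2.5,-1.7,0],"delta_rot":[0,0,0]},{"hand":0,"translation":[2.5,-1.7,0],"delta_rot":[0,0,0]}]' 20
python3 -m creep '[{"hand":0,"translation":[2.0,-1.4,0],"delta_rot":[0,0,0]},{"hand":0,"translation":[1.5,-1.0,0],"delta_rot":[0,0,0]},{"hand":0,"translation":[0,0,2],"delta_rot":[0,0,0]},{"hand":0,"translation":[0,0,3],"delta_rot":[0,0,0]},{"hand":0,"translation":[0,0,2],"delta_rot":[0,0,0]},{"hand":0,"translation":[0,0,0],"delta_rot":[0,0,0]}]' 20
python3 - <<'E'
from prof import *
im,d,P=prof('prof13')
o,p,R=st();print(R,o["q"])
cv2.imwrite('pics/s13.png',cv2.resize(im[160:310,260:420,::-1],(800,600),interpolation=cv2.INTER_CUBIC))
E
```

```text
t: 15.58
tool_pos: [0.4679, 0.1234, 0.1948]
tool_rot: [0.425, -3.111, -0.0]
contact_force: [-0.1, -0.6, -0.1]
opening: -0.0001
t: 16.32
tool_pos: [0.4397, 0.0918, 0.1222]
tool_rot: [0.424, -3.106, -0.001]
contact_force: [0.5, -0.6, 0.2]
opening: 0.0001
16.375 [0.4409 0.0918 0.124 ] [-0.1638 -0.3029  0.0718] 0.0002456039370448372
[[-0.9634 -0.268  -0.0037]
 [-0.268   0.9634  0.    ]
 [ 0.0035  0.001  -1.    ]] [ 0.0396 -0.3114  2.0948  0.0002  1.3619 -1.8026]
```

View pics/s13.png

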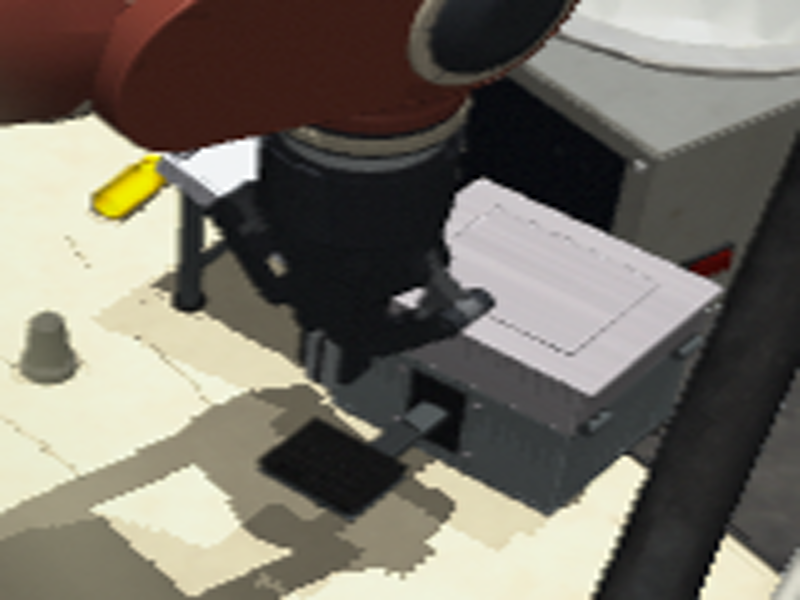

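View pics/prof13.png

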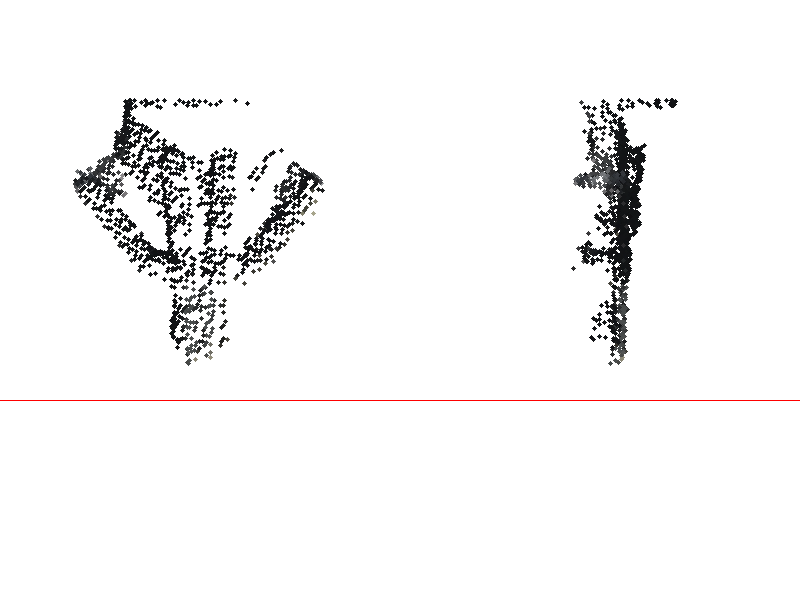

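```bash
python3 -m creep '[{"hand":0,"translation":[-0.3,-0.1,1.5],"delta_rot":[0,0,0]},{"hand":0,"translation":[0,0,2],"delta_rot":[0,0,0]},{"hand":0,"translation":[0,0,1.5],"delta_rot":[0,0,0]},{"hand":0,"translation":[0,0,1],"delta_rot":[0,0,0]},{"hand":0,"translation":[0,0,0],"delta_rot":[0,0,0]}]' 20
python3 - <<'E'
from prof import *
im,d,P=prof('prof14')
cv2.imwrite('pics/s14.png',cv2.resize(im[160:310,260:420,::-1],(800,600),interpolation=cv2.INTER_CUBIC))
E
```

```text
t: 17.0
tool_pos: [0.4447, 0.0912, 0.0652]
tool_rot: [0.424, -3.111, -0.0]
contact_force: [-0.1, -0.1, -0.1]
opening: -0.0001
17.05 [0.4452 0.0912 0.066 ] [ 0.1229 -0.5148 -1.1191] 0.00020845960911415243
```

View pics/s14.png

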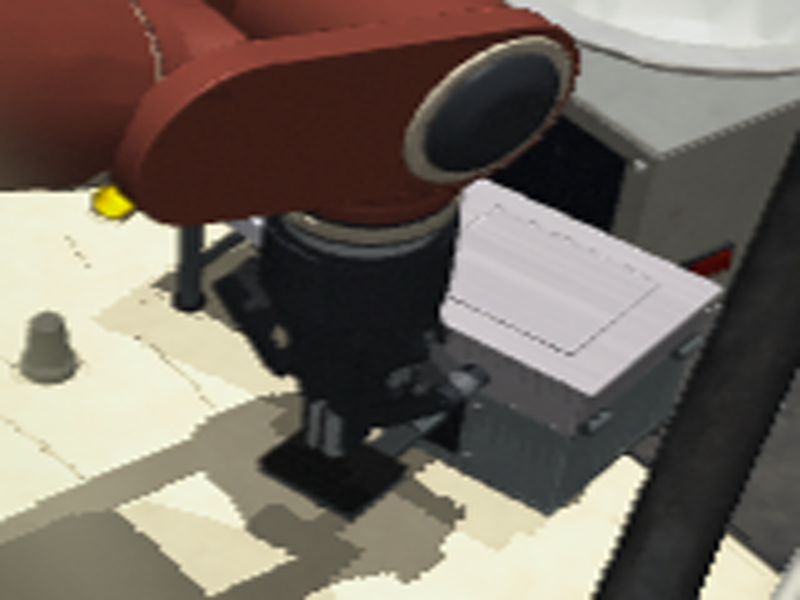

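View pics/prof14.png

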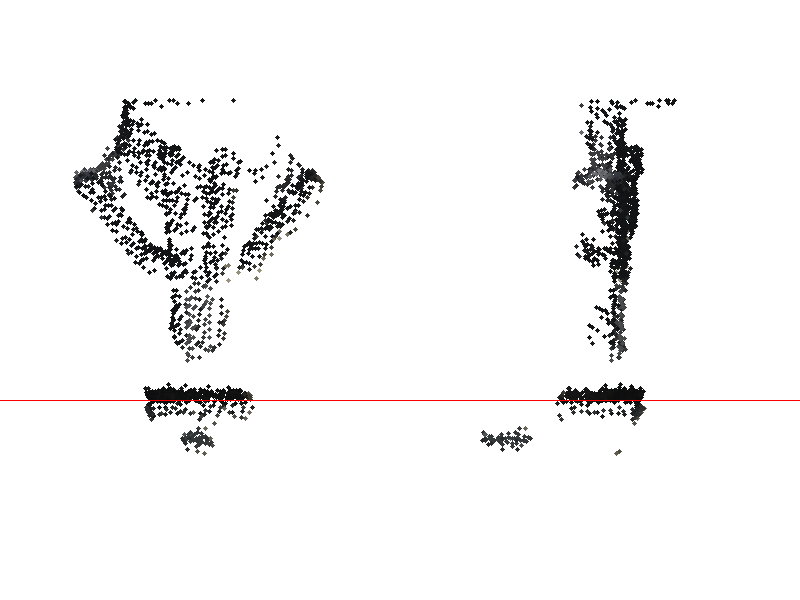

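The fingers are centred over the pad, about 16 mm above it. I'll feel for the pad.

```bash
python3 -m creep '[{"hand":0,"translation":[0,0,0.5],"delta_rot":[0,0,0]},{"hand":0,"translation":[0,0,0.4],"delta_rot":[0,0,0]},{"hand":0,"translation":[0,0,0.3],"delta_rot":[0,0,0]},{"hand":0,"translation":[0,0,0],"delta_rot":[0,0,0]}]' 20;python3 -m creep '[{"hand":0,"translation":[0,0,0.2],"delta_rot":[0,0,0]},{"hand":0,"translation":[0,0,0],"delta_rot":[0,0,0]}]' 20;python3 -m creep '[{"hand":0,"translation":[0,0,0.2],"delta_rot":[0,0,0]},{"hand":0,"translation":[0,0,0],"delta_rot":[0,0,0]}]' 20
```

```text
t: 17.55
tool_pos: [0.445, 0.0912, 0.0537]
tool_rot: [0.424, -3.112, -0.0]
contact_force: [-0.5, -0.1, -0.8]
opening: 0.0004
t: 17.8
tool_pos: [0.4451, 0.0912, 0.0519]
tool_rot: [0.424, -3.113, -0.0]
contact_force: [0.8, 0.3, -0.1]
opening: -0.0001
t: 18.05
tool_pos: [0.445, 0.0912, 0.0498]
tool_rot: [0.424, -3.113, 0.0]
contact_force: [-0.8, -0.3, 0.1]
opening: -0.0001
```

```bash
python3 -m creep '[{"hand":0,"translation":[0,0,0.2],"delta_rot":[0,0,0]},{"hand":0,"translation":[0,0,0],"delta_rot":[0,0,0]}]' 20;python3 -m creep '[{"hand":0,"translation":[0,0,0.2],"delta_rot":[0,0,0]},{"hand":0,"translation":[0,0,0],"delta_rot":[0,0,0]}]' 20
```

```text
t: 18.3
tool_pos: [0.4454, 0.0912, 0.0483]
tool_rot: [-0.424, 3.113, -0.0]
contact_force: [-0.4, 0.5, 2.0]
opening: 0.0001
t: 18.55
tool_pos: [0.4453, 0.0912, 0.0465]
tool_rot: [0.424, -3.113, 0.0]
contact_force: [-2.5, -0.8, 5.6]
opening: 0.0
```

```bash
python3 -m creep '[{"hand":0,"translation":[0,0,0.3],"delta_rot":[0,0,0]},{"hand":0,"translation":[0,0,0.3],"delta_rot":[0,0,0]},{"hand":0,"translation":[0,0,0.3],"delta_rot":[0,0,0]},{"hand":0,"translation":[0,0,0.3],"delta_rot":[0,0,0]},{"hand":0,"translation":[0,0,0.3],"delta_rot":[0,0,0]},{"hand":0,"translation":[0,0,0.3],"delta_rot":[0,0,0]},{"hand":0,"translation":[0,0,0],"delta_rot":[0,0,0]}]' 20; python3 -m creep '[{"hand":0,"translation":[0,0,0.2],"delta_rot":[0,0,0]},{"hand":0,"translation":[0,0,0],"delta_rot":[0,0,0]}]' 20;  python3 -m creep '[{"hand":0,"translation":[0,0,0.1],"delta_rot":[0,0,0]},{"hand":0,"translation":[0,0,0],"delta_rot":[0,0,0]}]' 20
```

```text
t: 19.42
tool_pos: [0.4438, 0.0908, 0.0278]
tool_rot: [0.424, -3.109, 0.001]
contact_force: [-6.3, -1.9, 6.8]
opening: 0.0002
t: 19.68
tool_pos: [0.4438, 0.0908, 0.0259]
tool_rot: [0.424, -3.109, 0.001]
contact_force: [-5.8, -2.4, 6.4]
opening: 0.0001
t: 19.92
tool_pos: [0.4438, 0.0908, 0.0249]
tool_rot: [0.424, -3.109, 0.001]
contact_force: [-6.8, -2.3, 8.0]
opening: 0.0001
```

```bash
python3 -m creep '[{"hand":0,"translation":[0.15,0,0.1],"delta_rot":[0,0,0]},{"hand":0,"translation":[0,0,0],"delta_rot":[0,0,0]}]' 20; python3 -m creep '[{"hand":0,"translation":[0,0,0.1],"delta_rot":[0,0,0]},{"hand":0,"translation":[0,0,0],"delta_rot":[0,0,0]}]' 20
python3 - <<'E'
from prof import *
im,d,P=prof('prof15')
cv2.imwrite('pics/s15.png',cv2.resize(im[130:280,280:440,::-1],(800,600),interpolation=cv2.INTER_CUBIC))
E
```

```text
t: 20.18
tool_pos: [0.4437, 0.0907, 0.0247]
tool_rot: [0.424, -3.112, 0.0]
contact_force: [-3.9, -1.5, 7.7]
opening: 0.0001
t: 20.42
tool_pos: [0.4438, 0.0908, 0.0239]
tool_rot: [0.424, -3.112, 0.0]
contact_force: [-4.2, -0.9, 8.4]
opening: 0.0003
20.475 [0.4438 0.0908 0.0239] [-4.5235 -1.3032  8.704 ] 0.0002984610861007408
```

View pics/s15.png

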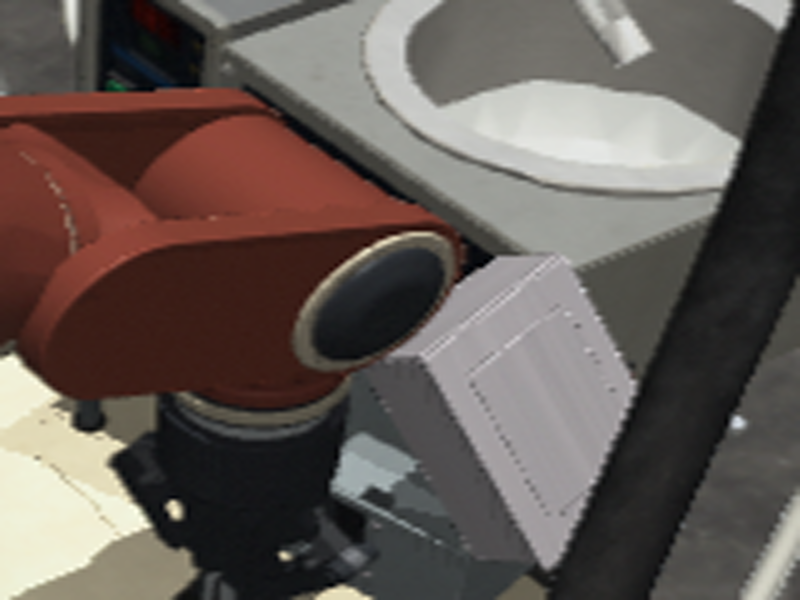

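```bash
cat > lid.py <<'E'
from prof import *
def lid(n="scene"):
    im,d=ctrl.get_image(n);v,u=np.mgrid[:420,:560];c=C[n];T=np.array(c["T"])
    P=np.stack([(u-c["cx"])/c["fx"]*d,-(v-c["cy"])/c["fy"]*d,-d],-1)@T[:3,:3].T+T[:3,3]
    Rb=np.stack([xb,yb,[0,0,1]],1);q=(P-bo)@Rb
    f=im.astype(int);grey=(abs(f[...,0]-f[...,2])<25)&(f.mean(-1)>120)
    m=grey&(abs(q[...,0])<.042)&(q[...,1]>-.125)&(q[...,1]<.0)&(q[...,2]>.08)&(d>0)
    A=q[m]; 
    red=(f[...,0]>f[...,2]+30)&(f[...,0]<190)&(d>0)&(q[...,2]<.5)&(abs(q[...,0])<.25)&(q[...,1]>-.2)&(q[...,1]<.15)
    return im,d,q,A,red
def ang(A):
    from scipy import optimize
    r=optimize.least_squares(lambda p:(A[:,2]-p[0]-p[1]*A[:,1]),[.1,0],loss='soft_l1',f_scale=.002).x
    return np.arctan(r[1]),r
E
python3 - <<'E'
from lid import *
im,d,q,A,red=lid();print(len(A),ang(A))
Q=q[red];print(red.sum(),np.percentile(Q,[0,2,50,98,100],axis=0).round(3))
from scipy.spatial import cKDTree
L=q[(abs(q[...,0])<.055)&(q[...,1]>-.13)&(q[...,1]<.01)&(q[...,2]>.12)&~red&(d>0)&(im.mean(-1)>70)]
dd,i=cKDTree(L).query(Q);k=dd.argmin();print("min red-lid",dd[k],Q[k],L[i[k]])
E
```

```text
1138 (np.float64(0.8485844152895108), array([0.2921, 1.1351]))
4571 [[-0.25  -0.198 -0.008]
 [-0.247 -0.106 -0.   ]
 [-0.178 -0.063  0.362]
 [-0.058  0.056  0.418]
 [ 0.233  0.137  0.435]]
min red-lid 0.08721594015598129 [-0.1276 -0.0886  0.247 ] [-0.0527 -0.0808  0.2029]
```

The lid is at about 0.85 rad and clear of the arm, so there are still 2–3 mm to go. I'll continue in 1 mm steps.

```bash
python3 -m creep '[{"hand":0,"translation":[0,0,0.1],"delta_rot":[0,0,0]},{"hand":0,"translation":[0,0,0],"delta_rot":[0,0,0]}]' 20; python3 -m creep '[{"hand":0,"translation":[0,0,0.1],"delta_rot":[0,0,0]},{"hand":0,"translation":[0,0,0],"delta_rot":[0,0,0]}]' 20
python3 - <<'E'
from lid import *
im,d,q,A,red=lid();print(len(A),ang(A)[0])
E
```

```text
t: 20.78
tool_pos: [0.444, 0.0908, 0.0233]
tool_rot: [0.424, -3.112, 0.0]
contact_force: [-5.0, -0.6, 11.1]
opening: 0.0002
t: 21.02
tool_pos: [0.4441, 0.0908, 0.0227]
tool_rot: [0.424, -3.112, 0.0]
contact_force: [-5.1, -1.6, 12.9]
opening: 0.0003
1132 0.8533033936762334
```

```bash
python3 -m creep '[{"hand":0,"translation":[0,0,0.05],"delta_rot":[0,0,0]},{"hand":0,"translation":[0,0,0],"delta_rot":[0,0,0]},{"hand":0,"translation":[0,0,0],"delta_rot":[0,0,0]},{"hand":0,"translation":[0,0,0],"delta_rot":[0,0,0]},{"hand":0,"translation":[0,0,0],"delta_rot":[0,0,0]},{"hand":0,"translation":[0,0,0],"delta_rot":[0,0,0]}]' 20
python3 - <<'E'
from lid import *
im,d,q,A,red=lid();print(len(A),ang(A)[0])
h,_,_=np.histogram2d(A[:,1],A[:,2],bins=[np.arange(-.13,.001,.01),np.arange(.08,.30,.02)]);print(h.astype(int))
cv2.imwrite('pics/s16.png',im[:,:,::-1])
im,d=ctrl.get_image("top");np.savez("top16.npz",im=im,d=d)
cv2.imwrite('pics/t16.png',cv2.resize(im[80:230,210:410,::-1],(800,600),interpolation=cv2.INTER_CUBIC))
E
```

```text
t: 21.82
tool_pos: [0.4442, 0.0908, 0.0224]
tool_rot: [0.424, -3.112, 0.0]
contact_force: [-6.0, -0.5, 14.6]
opening: -0.0003
1130 0.8496499378176816
[[  0   0   0 114   0   0   0   0   0   0]
 [  0   0   0 102 112   0   0   0   0   0]
 [  0   0   0   0 193  29   0   0   0   0]
 [  0   0   0   0  11 200   0   0   0   0]
 [  0   0   0   0   0 121  70   0   0   0]
 [  0   0   0   0   0  62  31   0   0   0]
 [  0   0   0   0   0  63   0   0   0   0]
 [  0   0   0   0   1  21   0   0   0   0]
 [  0   0   0   0   0   0   0   0   0   0]
 [  0   0   0   0   0   0   0   0   0   0]
 [  0   0   0   0   0   0   0   0   0   0]
 [  0   0   0   0   0   0   0   0   0   0]
 [  0   0   0   0   0   0   0   0   0   0]]
```

View pics/s16.png

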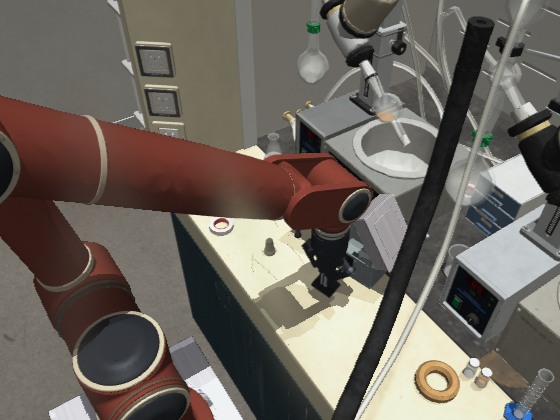

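View pics/t16.png

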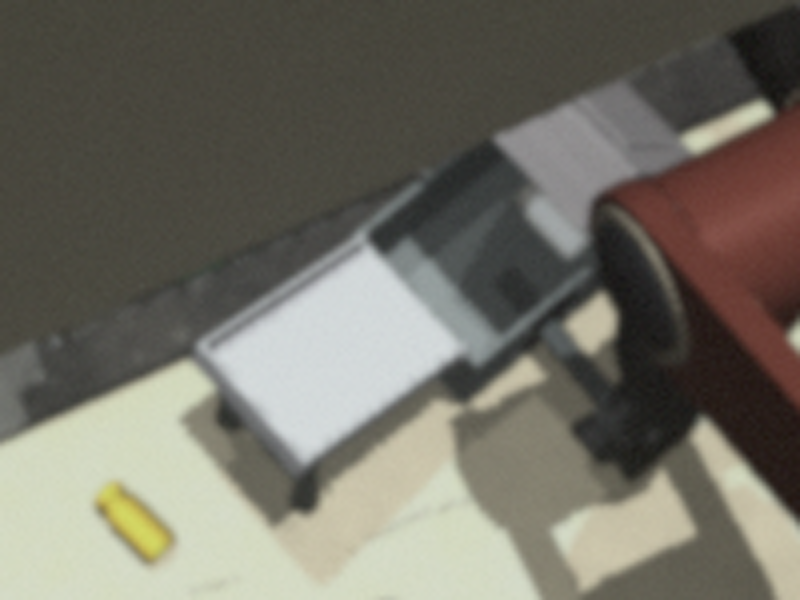

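The top view shows the vial inside the box at about (555,225) in the crop, with the chute empty. The lid is fully up (slope about 0.95 rad once the skirt points are excluded) and the force is about 15 N. I'll ease the pedal up slowly.

```bash
python3 -m creep '[{"hand":0,"translation":[0,0,-0.1],"delta_rot":[0,0,0]},{"hand":0,"translation":[0,0,-0.15],"delta_rot":[0,0,0]},{"hand":0,"translation":[0,0,-0.15],"delta_rot":[0,0,0]},{"hand":0,"translation":[0,0,-0.15],"delta_rot":[0,0,0]},{"hand":0,"translation":[0,0,-0.15],"delta_rot":[0,0,0]},{"hand":0,"translation":[0,0,-0.15],"delta_rot":[0,0,0]},{"hand":0,"translation":[0,0,-0.15],"delta_rot":[0,0,0]},{"hand":0,"translation":[0,0,-0.15],"delta_rot":[0,0,0]}]' 20; python3 -m creep '[{"hand":0,"translation":[0,0,-0.15],"delta_rot":[0,0,0]},{"hand":0,"translation":[0,0,-0.15],"delta_rot":[0,0,0]},{"hand":0,"translation":[0,0,-0.15],"delta_rot":[0,0,0]},{"hand":0,"translation":[0,0,-0.15],"delta_rot":[0,0,0]},{"hand":0,"translation":[0,0,-0.15],"delta_rot":[0,0,0]},{"hand":0,"translation":[0,0,-0.15],"delta_rot":[0,0,0]},{"hand":0,"translation":[0,0,-0.15],"delta_rot":[0,0,0]},{"hand":0,"translation":[0,0,-0.15],"delta_rot":[0,0,0]}]' 20
```

```text
t: 22.92
tool_pos: [0.4438, 0.0908, 0.0328]
tool_rot: [0.424, -3.112, 0.0]
contact_force: [-2.6, -0.7, 7.1]
opening: -0.0001
t: 23.92
tool_pos: [0.4451, 0.0911, 0.0453]
tool_rot: [-0.423, 3.11, 0.0]
contact_force: [0.4, 0.9, 5.6]
opening: -0.0003
```

```bash
python3 -m creep '[{"hand":0,"translation":[0,0,-0.1],"delta_rot":[0,0,0]},{"hand":0,"translation":[0,0,-0.1],"delta_rot":[0,0,0]},{"hand":0,"translation":[0,0,-0.1],"delta_rot":[0,0,0]},{"hand":0,"translation":[0,0,-0.1],"delta_rot":[0,0,0]},{"hand":0,"translation":[0,0,-0.1],"delta_rot":[0,0,0]},{"hand":0,"translation":[0,0,-0.1],"delta_rot":[0,0,0]},{"hand":0,"translation":[0,0,-0.1],"delta_rot":[0,0,0]},{"hand":0,"translation":[0,0,0],"delta_rot":[0,0,0]}]' 20; python3 -m creep '[{"hand":0,"translation":[0,0,-1],"delta_rot":[0,0,0]},{"hand":0,"translation":[0,0,-3],"delta_rot":[0,0,0]},{"hand":0,"translation":[0,0,-4],"delta_rot":[0,0,0]},{"hand":0,"translation":[0,0,-4],"delta_rot":[0,0,0]},{"hand":0,"translation":[0,0,-3],"delta_rot":[0,0,0]},{"hand":0,"translation":[0,0,0],"delta_rot":[0,0,0]}]' 20
python3 - <<'E'
from lid import *
im,d,q,A,red=lid();print(len(A),ang(A))
cv2.imwrite('pics/s17.png',im[:,:,::-1])
im,d=ctrl.get_image("top");cv2.imwrite('pics/t17.png',cv2.resize(im[80:230,210:410,::-1],(800,600),interpolation=cv2.INTER_CUBIC))
print(ctrl.get_obs()["contact_force"])
E
```

```text
t: 24.92
tool_pos: [0.4432, 0.0908, 0.0506]
tool_rot: [0.424, -3.112, -0.0]
contact_force: [-0.4, -0.6, 0.5]
opening: 0.0002
t: 25.68
tool_pos: [0.4456, 0.0909, 0.2049]
tool_rot: [-0.423, 3.106, -0.001]
contact_force: [-0.5, -0.3, 0.6]
opening: 0.0003
1491 (np.float64(0.00266254216250517), array([0.1171, 0.0027]))
[-0.2239 -0.4396 -0.2143]
```

View pics/s17.png

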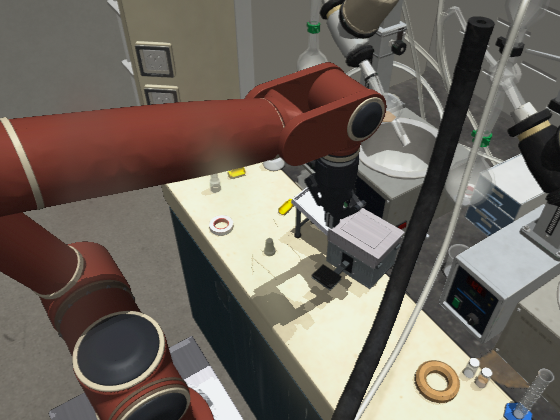

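View pics/t17.png

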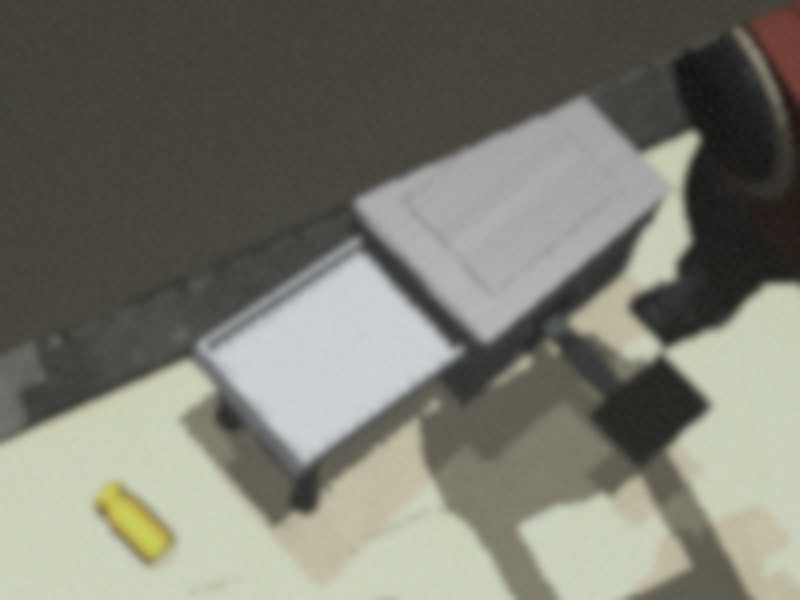

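The lid is shut (0.003 rad), the chute is empty, the pedal has been let go, and the bystanders are still in place. I'm handing it in.

```bash
python3 -c "
from station import ctrl
print(ctrl.finish_job())"
```

```text
the job is handed in; nothing more can be done
None
```

The vial is in the bin, the bin is shut and the job is handed in. The robot's clock read about 26 s of the 59 s allowed.

**What I did:**
- **Vial:** I gripped the clear lying vial and laid it crosswise on the chute. After I let go it rolled down and rested against the skirt.
- **Pedal:** I found the pad by touch and pressed it to its stop. The highest reading was about 15 N vertical, about 16 N in total. I held it at the stop for about 1 s, then eased it up over about 3 s.

**Last checks:**
- With the lid up, the top view showed the vial inside the box and the chute empty.
- After release the lid measured 0.003 rad, the contact force was within noise and the gripper stood well clear.
- In the last pictures nothing else appeared to have moved; I did not measure the other things again. The arm hid part of the flask and of one yellow vial in the scene view.

**What failed or disagreed:**
- **Fingertips:** They stood about 20 mm behind the reported TCP, not 8 mm ahead of it. My first grasp therefore closed just above the vial without moving it, and I corrected the height from camera depth.
- **Refused call:** One move was rejected because of a typing slip. It also contained a wrong gripper value, so it would have dropped the vial if it had run.
- **Lid angle:** The automatic fit gave 0.85 rad at the stop. That fit includes points on the skirt; the lid's top alone gave about 0.95 rad. The angle also stopped rising while the force climbed, so I took that as the stop.

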